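Tighten a dummy load's coupling nut: finger-tight, then one flat with the spanner

ROBOT

A 6-joint arm with a two-finger parallel gripper is mounted at the origin on a cart in front of the work surface, level with it; the furniture and walls round the work are solid. World frame = base frame: x ahead of the robot, y to its left, z up, the work surface at z = 0. Lengths are in m, angles in rad, forces in N, time in s.
With the tool pointing down it reaches from about 0.375 to 0.9 m from the base axis. Payload 3.1 kg.
Tool frame: the origin (TCP) lies at the very end of the fingers, on their centre line; the grasp point (between the pads) lies r.grip_depth behind it (r.grip_depth is the distance from the TCP to the grasp point, in m); z points along the fingers, y is the line along which they close (so a half turn about z gives the same grasp; the last joint's range is limited). The gripper opens to 85 mm and grips with 20 to 120 N. Pads are 22 mm wide; open, the fingers measure 114 mm over their backs; the gripper's body (76 mm by 85 mm) begins 54 mm behind the grasp point. The pads swing forward as they close: fully open they stand 13 mm farther back than shut.
Start: joints at [-1.379, 0.527, 1.433, -0, 1.181, -0.178], TCP at [0.226, -0.583, 0.231] pointing down, gripper open.
Joint ranges: [-3.08, 3.08], [-0.75, 2.2], [0.22, 2.44], [-1.43, 4.57], [0, 2.65], [-2.85, 2.85]. Speed limits (rad/s): [2.79, 2.79, 3.14, 3.14, 3.14, 3.14].

INTERFACE

Orientations are given as a unit quaternion [w, x, y, z].
In Python, from rig import sensors, cams, r, models gives the robot as it stands.
- The arm moves only by the tool jog_arm, never from a script. Its argument "steps" is a list of rows, each a list of 3 entries, a list of its own where there are three numbers: the shift along the tool's x, y, z normalised to -1 to 1, where 1 is 300 mm, then the turn, a rotation vector about the tool's x, y, z normalised to -1 to 1, where 1 is 90 degrees, then the opening, from 0 (shut) to 1 (fully open). A call has 1 to 10 rows; each row shifts and turns the commanded pose from where the row before left it, along the tool's axes as they then stand; what a row does not reach is not made up. A row lasts 1/10 s, in which the tool goes at most 50 mm and 8.59 degrees, less where a joint would pass 70% of its speed; a pose out of reach is approached as far as the arm can. A call with a number of a shift or a turn outside -1 to 1 is refused whole. A call with a gripper value outside its range is refused whole. The fingers move at their own pace and stop on an object; "newtons" is the grip in N (left out, the last holds). Time passes only in rows, so rows that do not move let the fingers close. It gives the time, the measured TCP pose, the force, the opening and the grip force at its end, in the units of the state.
- sensors.get_obs(): the state, without advancing time (a new reading comes with each control period).
- cams.capture(name): name is "scene" or "top" or "wrist"; returns a dict with "color" (420x560x3 uint8, red, green, blue), "range_z" (420x560 float32, m along the optical axis (not along the pixel's ray), 0 where there is no reading), "fx", "fy", "cx", "cy" (pixels), "k1" (the pictures are not rectified: a ray, as slopes to the right and down, at radius r is drawn at 1 + k1 r^2 times it, then the intrinsics apply), "pose" (4x4, takes a point from camera to world coordinates). Camera axes: x right, y down, z forward; pixel columns grow to the right and rows downward; lengths in m; the calibration is good to about 2 mm. A picture is of the moment at which its call begins.
- r.hand_in(): hands the job in; it is judged then, once.
Trained networks look in a picture, given as the dict that the camera call returned (one of the last four; its "shot" number tells which), for a name from the list of things; names that differ only in an ending like _2 or _b are one class to them, and where a whole thing is asked for, a point or a joint stands for the part that bears it (a point fixed in the world has none). Each returns a list of dicts, best first, with "score" (0 to 1); they miss things now and then, are a little off and sometimes report something else, mostly with a low value. They report only what shows in the picture. A call takes as long as a camera call.
- models.search_frame(picture, query): "at" ([x, y, z] in m, in world coordinates, good to about 4 mm: the middle of the surface that is visible of it).
- models.masks_of(picture, query): "region" (420x560 bool, what is visible of it).
- models.mark_of(picture, query): "at" ([x, y, z] in m, in world coordinates, good to about 4 mm: a listed point, or the origin of a listed thing).
The state is a dict: "time_s": time; "joint_positions": joint angles; "qd": joint speeds; "effort": joint torques, N m; "ee_pos": TCP position; "orientation": TCP orientation; "wrist_force": force on the tool from outside, world axes, zero at the start; "torque": the same for the moment, N m; "width": finger opening in m; "finger_force": force on a finger pad.
Only numpy, scipy, OpenCV 4.12 (cv2) and the standard library are available. Lean on these libraries where they do the work, as an engineer would, in place of code of your own. Each camera call takes 0.05 s, during which the arm holds its last target. There are 200 camera calls.

TASK

The dummy load is pushed onto the amplifier's output socket but its coupling nut is still loose. Run the nut down clockwise with the fingers on its knurled collar until it stops, then take the blue-handled spanner and tighten the nut by one flat more (a sixth of a turn, 60 degrees), no further. Lay the spanner flat on the bench again without dropping it, and leave the yellow spanner and the circuit board where they are.

Things in the scene. Friction and masses are not known exactly. Their poses are not given: they have to be found in the camera images.
- console: Bench amplifier: blue sloping desk console, grey side cheeks, 212 wide (y), 170 deep (x), 124 high, fixed. Origin on the bench under its middle, 100 behind its front edge; x to its back, y to its left seen from the robot. The front panel slopes 24 degrees from level, rising away from the robot; knobs and display on its left half stand at most 15 mm proud.
- socket_axis (a point): On the output socket's axis at mid-height of the nut's hexagon, 20 mm out from the panel; does not turn. z points out along the axis (24 degrees from vertical, leaning to the robot), x up the slope, y left. Along z from here: flange 44 x 44, face at -15 mm; hexagon -6 to +6; knurled collar +8 to +19.5; black finned dummy load, diameter 22, fixed, +20 to +66.
- coupling_nut: The captive steel coupling nut. Origin at the middle of its hexagon, on the axis; z out along it; turns with the nut. Hexagon 32 across flats, 12 high; flats face its +x, -x and every 60 degrees, so a jaw slides on along its y (or 60 degrees from it). Above it the round knurled collar for the fingers, 24 diameter, z +8 to +19.5. Red paint stripe on its +x side.
- free_turn (a joint): Free running of the nut on its thread, rad, growing clockwise seen from outside. Turns easily (0.15 N m) and stops finger-tight at 2.094 (120 degrees; starts at 0.7 to 1.2). The nut's angle about socket_axis z, from socket_axis x to the red stripe, is -(free_turn + pull_up).
- pull_up (a joint): How far the nut is pulled up past finger-tight, rad, clockwise, 0 at the start. Takes about 1.2 N m, more than a moderate finger grip gives, and stays where it is left. Wanted: 1.05 (one flat, 60 degrees).
- spanner_blue: The spanner that fits: open-ended, steel head, blue grip, lying flat and loose, 280 g. Origin on its underside at the grip; x points along it to the jaw, z up. Grip: x -48 to +40, 16 wide, z 0 to 10. Steel shank 14 to 19 wide up to the head; head 8 thick (z 1 to 9), 54 wide, its end at x +121.
- blue_jaw (a point): Where the nut's centre sits in the blue spanner's jaw: x +105, z 5 mm from the spanner's origin, axes as the spanner's. Jaw 33.2 wide between parallel sides (facing spanner y), open towards +x; lips end 15.6 mm beyond this point and flare by 2.5 a side; floor of the jaw 20 behind it.
- spanner_yellow: A smaller open-ended spanner with a yellow grip, jaw 24 wide: does not fit, a bystander. Same grip and origin as the blue one. The two may lie in either place.
- pcb: Bare green circuit board, 60 x 85, 16 high, loose on the bench: a bystander. Origin under its centre.

How it is judged:
On the way, in this order (a step that is already met when the one before it is completed fails the run):
1. the nut is run down to its finger-tight stop (free_turn above 2.0, pull_up not begun) with no spanner on it (value of joint free_turn above 2 rad and value of joint pull_up below 0.2 rad and contact force between spanner_blue and coupling_nut below 0.5 N), for 0.1 s.
2. the blue spanner is on the nut and pulls it up past finger-tight (pull_up above 0.4 with the spanner pressing on the nut) (value of joint pull_up above 0.4 rad and contact force between spanner_blue and coupling_nut above 2 N), for 0.02 s.
At the end, for the whole second after the job is handed in: The nut is down on its finger-tight stop (free_turn above 1.9 rad) and pulled up by one flat, 60 degrees give or take 14 (pull_up 0.80 to 1.30 rad); the blue spanner lies flat and still on the bench (origin within 10 mm of the bench top, tilt under 0.1 rad) (value of joint free_turn above 1.9 rad and value of joint pull_up between 0.8 and 1.3 rad and height (world z) of spanner_blue between -0.01 and 0.01 m and angle between spanner_blue's own z axis and vertical below 0.1 rad and linear speed of spanner_blue below 0.02 m/s); the robot touches nothing.
It fails at once if the spanner is used to run the loose nut down instead of the fingers (it presses on the nut while free_turn is under 1.7) (contact force between spanner_blue and coupling_nut above 2 N and value of joint free_turn below 1.7 rad).
It fails at once if the fingers alone force the nut past finger-tight (pull_up above 0.2 and growing while the fingers and not the spanner hold the nut) (contact force between the fingers and coupling_nut above 2 N and contact force between spanner_blue and coupling_nut below 0.5 N and value of joint pull_up above 0.2 rad and velocity of joint pull_up above 0.05 rad/s).
It fails at once if the blue spanner is dropped or flung (faster than 1.0 m/s) (linear speed of spanner_blue above 1 m/s).
It fails at once if the yellow spanner or the circuit board is moved by more than 30 mm (distance of any of spanner_yellow, pcb from where it was at the start of the episode above 0.03 m).
It also fails if it takes over 69 s, if anything falls off the work surface, if the arm or the gripper's body presses on something with over 40 N, if the wrist force passes 120 N, or if a joint passes its speed limit or range.

## Working session

There is one attempt and no reset: what is moved stays moved. The work goes in short steps, Python scripts to look and compute and a tool call to move; the robot and the scene stay as the last step left them, time stands still between calls to the robot, and variables do not carry over. Pictures are saved under pics/ and viewed, at most 10 in all, crops included, and the job is handed in when it is done.

Besides the shell and the picture viewer there is one more tool, called after "Emit:" as name(argument=value, ...), one argument or row to a line, values as JSON. jog_arm: Moves the arm, as the interface text tells. Scaled input: -1 to 1 covers 300 mm each way for a shift and 90 degrees each way for a turn. Its arguments: {"type":"object","properties":{"steps":{"type":"array","items":{"type":"array"}},"newtons":{"type":"number"}},"required":["steps"]}

```bash
ls; mkdir -p pics; cat > h.py <<'E'
import numpy as np, cv2
from rig import sensors,cams,r,models
from scipy.spatial.transform import Rotation as R
def save(p,n): cv2.imwrite('pics/'+n,cv2.cvtColor(p['color'],cv2.COLOR_RGB2BGR))
def cloud(p):
    h,w=p['range_z'].shape; v,u=np.mgrid[:h,:w]
    K=np.array([[p['fx'],0,p['cx']],[0,p['fy'],p['cy']],[0,0,1.]])
    xy=cv2.undistortPoints(np.stack([u.ravel(),v.ravel()],1).astype(float)[:,None],K,np.array([p['k1'],0,0,0,0]))[:,0].reshape(h,w,2)
    z=p['range_z']; c=np.dstack([xy[...,0]*z,xy[...,1]*z,z])
    return c@p['pose'][:3,:3].T+p['pose'][:3,3]
def quat(o): q=o['orientation']; return R.from_quat([q[1],q[2],q[3],q[0]])
E
python3 - <<'E'
from h import *
np.set_printoptions(precision=4,suppress=True)
print(r.grip_depth, sensors.get_obs())
for n in ['scene','top']:
    p=cams.capture(n); save(p,n+'0.png'); print(n,p['pose'])
    for q in ['socket_axis','coupling_nut','spanner_blue','blue_jaw','spanner_yellow','pcb','console']:
        print(q,[(np.round(d['at'],4),round(d['score'],2)) for d in models.mark_of(p,q)[:2]],end=' ')
    for q in ['spanner_blue','spanner_yellow','pcb','coupling_nut']:
        m=models.masks_of(p,q)
        if m:
            P=cloud(p)[m[0]['region']&(p['range_z']>0)]; c=np.median(P,0)
            w,v=np.linalg.eigh(np.cov((P-c)[:,:2].T)); print('\n',q,round(m[0]['score'],2),len(P),c,v[:,1],P.min(0),P.max(0))
    np.save('c_'+n,np.dstack([cloud(p),p['color']]))
E
```

```text
pics
0.0187 {'time_s': 0.0, 'joint_positions': array([-1.3795,  0.5285,  1.4339, -0.    ,  1.1814, -0.1785]), 'qd': array([ 0.0007,  0.0012,  0.    , -0.0005, -0.0007, -0.0004]), 'effort': array([ -0.0006, -44.2355, -17.8024,  -0.0003,   0.0084,   0.    ]), 'ee_pos': array([ 0.2257, -0.582 ,  0.2303]), 'orientation': array([-0.0011,  0.983 ,  0.1838, -0.    ]), 'wrist_force': array([0.7001, 0.8569, 0.249 ]), 'torque': array([-0.0248, -0.0115,  0.0605]), 'finger_force': 0.0, 'width': 0.0856598775704383}
scene [[-0.687  -0.4722  0.5524 -0.1798]
 [-0.7265  0.4309 -0.5352  0.679 ]
 [ 0.0147 -0.769  -0.6391  0.8826]
 [ 0.      0.      0.      1.    ]]
socket_axis [(array([ 0.5856, -0.0023,  0.1098]), 0.84)] coupling_nut [(array([ 0.5838, -0.0034,  0.111 ]), 0.43)] spanner_blue [] blue_jaw [(array([ 0.4596, -0.1875,  0.0078]), 0.37), (array([ 0.6227,  0.0347, -0.0012]), 0.37)] spanner_yellow [(array([0.413 , 0.2096, 0.0028]), 0.82)] pcb [(array([ 0.4029, -0.029 , -0.0016]), 0.86)] console [(array([ 0.6237,  0.0345, -0.0007]), 0.59)] 
 spanner_yellow 0.63 543 [0.4111 0.2713 0.0073] [-0.0994
[... 649 characters left out ...]
(array([0.4182, 0.2085, 0.0022]), 0.25)] spanner_yellow [(array([ 0.415 ,  0.2118, -0.    ]), 0.64)] pcb [(array([ 0.3977, -0.0328, -0.0018]), 0.66)] console [(array([0.6259, 0.0354, 0.0014]), 0.92), (array([ 0.396 , -0.0309,  0.0002]), 0.43)] 
 spanner_blue 0.62 328 [ 0.455  -0.2553  0.0084] [-0.0199  0.9998] [ 0.4309 -0.3344 -0.0026] [ 0.4796 -0.1726  0.0179]

 spanner_yellow 0.72 359 [0.4138 0.2357 0.0078] [-0.1073  0.9942] [ 0.3868  0.1647 -0.0054] [0.4273 0.3208 0.0162]

 pcb 0.77 714 [ 0.3972 -0.0278  0.0021] [-0.1879  0.9822] [ 0.3625 -0.0739 -0.0088] [0.432  0.0177 0.0189]

 coupling_nut 0.42 71 [0.5895 0.0003 0.1224] [-0.0482  0.9988] [ 0.5795 -0.0149  0.0968] [0.6023 0.0132 0.1405]
```

```bash
python3 - <<'E'
import cv2,numpy as np
a=cv2.imread('pics/scene0.png');b=cv2.imread('pics/top0.png')
cv2.imwrite('pics/both.png',np.vstack([a,b])[:, :].copy() if 0 else cv2.resize(np.hstack([a,b]),(800,300),interpolation=cv2.INTER_AREA))
E
```

```text
(no output)
```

View pics/top0.png

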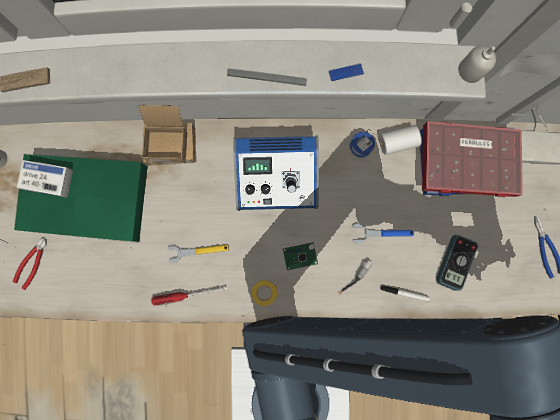

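View pics/scene0.png

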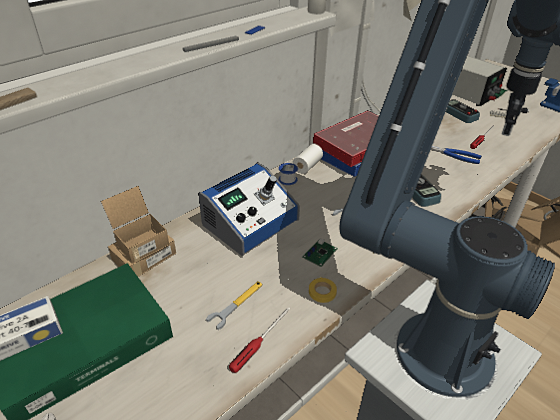

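The top picture shows the blue spanner at (350–413, 233) with its jaw towards world +y, the yellow one at (170–229, 248), and the console at (237–318, 135–210) with the load at (291, 180). The scene picture agrees. Next I fit the panel plane and work out the first move.

```bash
cat >> h.py <<'E'
def rv(A,B): return (A.inv()*B).as_rotvec()
def plan(o,p,B):
    "shift in the current tool frame (units of 300 mm), then turn (units of 90 deg)"
    A=quat(o); print('shift',np.round(A.inv().apply(np.array(p)-o['ee_pos'])/.3,3),'turn',np.round(rv(A,B)/(np.pi/2),3))
def frame(z,y):
    z=z/np.linalg.norm(z); y=y-z*(z@y); y/=np.linalg.norm(y); return R.from_matrix(np.stack([np.cross(y,z),y,z],1))
E
python3 - <<'E'
from h import *
np.set_printoptions(precision=4,suppress=True)
for n in ['top','scene']:
    c=np.load(f'c_{n}.npy'); P=c[...,:3].reshape(-1,3); C=c[...,3:].reshape(-1,3)
    w=(abs(P[:,0]-.59)<.09)&(abs(P[:,1]-.035)<.11)&(P[:,2]>.04)&(P[:,2]<.125)&(C.min(1)>150)
    Q=P[w]
    for i in range(8):
        m=np.median(Q,0) if i==0 else Q.mean(0); v=np.linalg.svd(Q-m,full_matrices=False)[2][2]; v*=np.sign(v[2]); Q=Q[abs((Q-m)@v)<.004]
    print(n,len(Q),m,v,'tilt',np.degrees(np.arccos(v[2])),'yaw',np.degrees(np.arctan2(-v[1],-v[0])),'dist socket',(np.array([.583,0,.110])-m)@v)
    print('rect',cv2.minAreaRect((Q[:,:2]*1000).astype(np.float32)))
E
```

```text
top 2492 [0.591  0.0304 0.0953] [-0.405  -0.0077  0.9143] tilt 23.894175251747875 yaw 1.0834728290514308 dist socket 0.016862457382521723
rect ((590.3946533203125, 35.28765869140625), (127.91737365722656, 211.7424774169922), 1.4094423055648804)
scene 1773 [0.5865 0.0385 0.093 ] [-0.4057 -0.0086  0.914 ] tilt 23.942194557287035 yaw 1.2128962263674394 dist socket 0.017303810249605443
rect ((589.9494018554688, 35.131107330322266), (131.33749389648438, 189.53858947753906), 0.7254994511604309)
```

```bash
cat >> h.py <<'E'
def path(p,B,n=None,g=1,o=None):
    o=o or sensors.get_obs(); A=quat(o); p0=o['ee_pos']; p=np.array(p); w=rv(A,B)
    n=n or int(np.ceil(max(np.linalg.norm(p-p0)/.045,np.linalg.norm(w)/.145,1)))
    for i in range(n):
        T=A*R.from_rotvec(w*i/n)
        print(f"[{np.round(T.inv().apply(p-p0)/n/.3,3).tolist()},{np.round(w/n/(np.pi/2),3).tolist()},{g}],")
yw=np.radians(1.1)
SX=R.from_euler('zy',[yw,-np.radians(24)])   # socket axes
S0=np.array([.5825,-.0005,.1105])
def tool(deg):   # tool z into the panel, tool y at angle deg from socket x toward socket y
    a=np.radians(deg); return frame(SX.apply([0,0,-1.]),SX.apply([np.cos(a),np.sin(a),0]))
E
python3 - <<'E'
from h import *
print(SX.apply([0,0,1]),SX.apply([1,0,0]))
path(S0+SX.apply([0,0,.13]),tool(50))
E
```

```text
[-4.06736643e-01  8.67361738e-19  9.13545458e-01] [0.9133771  0.01919744 0.40666169]
[[0.11, -0.096, 0.0],[-0.021, 0.003, -0.087],1],
[[0.122, -0.08, -0.002],[-0.021, 0.003, -0.087],1],
[[0.132, -0.063, -0.004],[-0.021, 0.003, -0.087],1],
[[0.139, -0.044, -0.005],[-0.021, 0.003, -0.087],1],
[[0.144, -0.025, -0.005],[-0.021, 0.003, -0.087],1],
[[0.146, -0.004, -0.005],[-0.021, 0.003, -0.087],1],
[[0.145, 0.016, -0.004],[-0.021, 0.003, -0.087],1],
[[0.142, 0.035, -0.002],[-0.021, 0.003, -0.087],1],
[[0.135, 0.055, -0.0],[-0.021, 0.003, -0.087],1],
[[0.127, 0.072, 0.003],[-0.021, 0.003, -0.087],1],
[[0.116, 0.089, 0.006],[-0.021, 0.003, -0.087],1],
[[0.102, 0.104, 0.01],[-0.021, 0.003, -0.087],1],
[[0.087, 0.116, 0.014],[-0.021, 0.003, -0.087],1],
[[0.07, 0.127, 0.018],[-0.021, 0.003, -0.087],1],
[[0.052, 0.134, 0.023],[-0.021, 0.003, -0.087],1],
```

Emit:
jog_arm(
  steps=[
    [[0.11, -0.096, 0], [-0.021, 0.003, -0.087], 1],
    [[0.122, -0.08, -0.002], [-0.021, 0.003, -0.087], 1],
    [[0.132, -0.063, -0.004], [-0.021, 0.003, -0.087], 1],
    [[0.139, -0.044, -0.005], [-0.021, 0.003, -0.087], 1],
    [[0.144, -0.025, -0.005], [-0.021, 0.003, -0.087], 1],
    [[0.146, -0.004, -0.005], [-0.021, 0.003, -0.087], 1],
    [[0.145, 0.016, -0.004], [-0.021, 0.003, -0.087], 1],
    [[0.142, 0.035, -0.002], [-0.021, 0.003, -0.087], 1],
    [[0.135, 0.055, 0], [-0.021, 0.003, -0.087], 1],
    [[0.127, 0.072, 0.003], [-0.021, 0.003, -0.087], 1],
  ],
)

```text
time_s: 2.2
ee_pos: [0.4303, -0.1933, 0.23]
orientation: [0.146, 0.632, 0.759, 0.049]
wrist_force: [0.5, -0.2, -0.4]
width: 0.0855
finger_force: 0.0
```

```bash
sed -i "s/'zy',/'ZY',/" h.py; python3 - <<'E'
from h import *
o=sensors.get_obs(); print(o['ee_pos'],o['joint_positions'])
path(S0+SX.apply([0,0,.13]),tool(50))
E
```

```text
[ 0.43027723 -0.19331723  0.23000041] [-0.73026564  0.22580029  2.02355038  0.18942751  0.60996598 -1.05291506]
[[0.114, 0.088, 0.005],[-0.022, 0.004, -0.087],1],
[[0.101, 0.102, 0.009],[-0.022, 0.004, -0.087],1],
[[0.086, 0.114, 0.014],[-0.022, 0.004, -0.087],1],
[[0.07, 0.125, 0.018],[-0.022, 0.004, -0.087],1],
[[0.052, 0.132, 0.023],[-0.022, 0.004, -0.087],1],
```

Emit:
jog_arm(
  steps=[
    [[0.114, 0.088, 0.005], [-0.022, 0.004, -0.087], 1],
    [[0.101, 0.102, 0.009], [-0.022, 0.004, -0.087], 1],
    [[0.086, 0.114, 0.014], [-0.022, 0.004, -0.087], 1],
    [[0.07, 0.125, 0.018], [-0.022, 0.004, -0.087], 1],
    [[0.052, 0.132, 0.023], [-0.022, 0.004, -0.087], 1],
    [[0, 0, 0], [0, 0, 0], 1],
  ],
)

```text
time_s: 2.8
ee_pos: [0.5312, -0.0003, 0.2294]
orientation: [0.195, 0.325, 0.922, 0.072]
wrist_force: [-0.2, -0.7, 0.1]
width: 0.0853
finger_force: 0.0
```

```bash
python3 - <<'E'
from h import *
np.set_printoptions(precision=4,suppress=True)
p=cams.capture('wrist'); save(p,'w1.png'); o=sensors.get_obs(); print(o['ee_pos'],o['joint_positions'],o['wrist_force'])
T=quat(o); print('cam in tool',T.inv().apply(p['pose'][:3,3]-o['ee_pos']))
for q in ['socket_axis','coupling_nut']:
    print(q,[(d['at'],d['score']) for d in models.mark_of(p,q)[:2]])
P=cloud(p); np.save('c_w1',np.dstack([P,p['color']]))
L=SX.inv().apply(P.reshape(-1,3)-S0); ok=p['range_z'].ravel()>0
pl=ok&(np.abs(L[:,0])<.05)&(np.abs(L[:,1])<.06)
for lo in np.arange(-.03,.075,.005):
    s=pl&(L[:,2]>lo)&(L[:,2]<lo+.005)&(np.hypot(L[:,0],L[:,1])<.03)
    if s.sum()>15: print(round(lo,3),s.sum(),L[s].min(0)*1e3,L[s].max(0)*1e3)
E
```

```text
[ 0.5305 -0.0018  0.2292] [-0.2824  0.2864  1.9768  0.254   0.49   -1.373 ] [-0.0509  0.1346  0.0775]
cam in tool [ 0.0828  0.001  -0.143 ]
socket_axis [([0.5831, -0.0031, 0.117], 0.93)]
coupling_nut [([0.5808, 0.0013, 0.1136], 0.75)]
-0.02 741 [-29.7479 -29.8789 -18.7111] [ 29.858   29.8405 -15.0249]
-0.015 800 [-27.0893 -26.4667 -14.9286] [ 28.6957  22.1725 -10.4102]
0.0 43 [-16.2868  -6.1487   0.0974] [ 2.8322 17.9535  4.6448]
0.005 355 [-16.2838 -17.5138   5.0429] [18.0257 18.367   9.9677]
0.01 45 [-14.1375 -13.8525  10.0399] [ 4.314  15.0119 14.6488]
0.015 48 [-11.5498  -9.14    15.0139] [11.6033 12.5123 19.8362]
0.02 131 [-11.4987 -10.5393  20.0356] [ 9.93   12.355  23.7372]
0.03 36 [-10.2512  -4.7837  30.0039] [ 4.9628 10.9067 34.93  ]
0.035 52 [-10.1621  -5.9751  35.017 ] [ 6.3424 11.183  39.9983]
0.04 58 [-10.181   -5.5582  40.0048] [ 6.3997 11.088  44.9654]
0.045 48 [-10.2463  -4.71    45.0306] [ 5.6497 11.1297 49.7646]
0.05 55 [-10.1935  -5.8744  50.0406] [ 5.4292 11.1296 54.6997]
0.055 47 [-10.3643  -5.5929  56.774 ] [ 4.8633 10.9313 59.2632]
0.06 142 [-10.4466 -10.4636  60.4631] [11.608  11.1464 64.978 ]
0.065 507 [-9.0288 -8.8011 65.0263] [10.0804  9.711  69.8413]
```

View pics/w1.png

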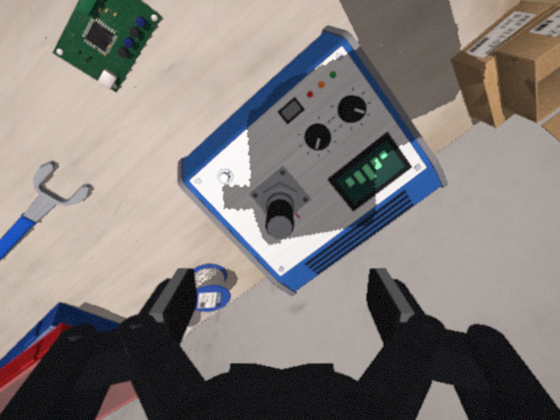

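```bash
python3 - <<'E'
from h import *
np.set_printoptions(precision=4,suppress=True)
c=np.load('c_w1.npy'); L=SX.inv().apply(c[...,:3].reshape(-1,3)-S0)*1e3; rr=np.hypot(L[:,0],L[:,1])
m=lambda s:print(s.sum(),np.median(L[s],0),L[s][:,2].std())
m((rr<10)&(L[:,2]>60)&(L[:,2]<72)); m((rr>14)&(rr<17.5)&(L[:,2]>3)&(L[:,2]<10))
f=(abs(L[:,0])<21)&(abs(L[:,1])<21)&(rr>20)&(L[:,2]<-10); m(f)
m((rr>32)&(rr<45)&(L[:,2]<-12)&(L[:,2]>-25))
S=S0+SX.apply([.0005,.0003,.001]); print(S)
path(S+SX.apply([0,0,.009]),tool(50))
E
```

```text
579 [-0.8694  0.8463 68.0566] 1.8785540698810235
235 [-5.8704  8.8804  8.2417] 1.396866033840909
383 [-13.7357  13.2143 -12.7031] 0.9124673254477753
2718 [ -9.5599   9.0787 -16.7132] 0.6810352298104272
[ 0.5825 -0.0002  0.1116]
[[0.002, 0.003, 0.133],[-0.001, 0.0, -0.001],1],
[[0.002, 0.003, 0.133],[-0.001, 0.0, -0.001],1],
[[0.002, 0.003, 0.133],[-0.001, 0.0, -0.001],1],
```

Emit:
jog_arm(
  steps=[
    [[0.002, 0.003, 0.131], [0, 0, 0], 1],
    [[0.002, 0.003, 0.131], [0, 0, 0], 1],
    [[0.002, 0.003, 0.131], [0, 0, 0], 1],
    [[0, 0, 0], [0, 0, 0], 1],
    [[0, 0, 0], [0, 0, 0], 0.4],
    [[0, 0, 0], [0, 0, 0], 0.4],
    [[0, 0, 0], [0, 0, 0], 0.4],
    [[0, 0, 0], [0, 0, 0], 0.4],
  ],
  newtons=25,
)

```text
time_s: 3.75
ee_pos: [0.5785, -0.0004, 0.1238]
orientation: [0.196, 0.328, 0.921, 0.072]
wrist_force: [-0.7, -0.6, -0.1]
width: 0.0339
finger_force: 0.0
```

Emit:
jog_arm(
  steps=[
    [[0, 0, 0], [0, 0, 0], 0.1],
    [[0, 0, 0], [0, 0, 0], 0.1],
    [[0, 0, 0], [0, 0, 0], 0.1],
    [[0, 0, 0], [0, 0, 0], 0.1],
  ],
)

```text
time_s: 4.15
ee_pos: [0.5779, -0.0008, 0.1232]
orientation: [0.196, 0.328, 0.921, 0.071]
wrist_force: [-6.1, -4.2, 8.2]
width: 0.0223
finger_force: 24.0
```

```bash
cat >> h.py <<'E'
def loc():
    o=sensors.get_obs(); T=quat(o); A=SX.inv()*T
    print('local mm',SX.inv().apply(o['ee_pos']-S0)*1e3,'ydeg',np.degrees(np.arctan2(*A.apply([0,1,0])[[1,0]])),'tilt',A.apply([0,0,1]),'F tool',T.inv().apply(o['wrist_force']),'M tool',T.inv().apply(o['torque']),'w',o['width'],o['finger_force'],'q',o['joint_positions'],o['time_s'])
    return o
np.set_printoptions(precision=3,suppress=True)
E
python3 - <<'E'
from h import *
loc()
E
```

```text
local mm [ 0.967 -0.197 13.444] ydeg 49.73024672186776 tilt [ 0.001 -0.006 -1.   ] F tool [-0.943 -4.621 -9.999] M tool [ 0.875 -0.006 -0.022] w 0.022276683104144483 24.03062827885151 q [-0.249  0.543  1.967  0.435  0.246 -1.537] 4.15
```

Emit:
jog_arm(
  steps=[
    [[0, 0, 0], [0, 0, 0], 0.5],
    [[0, 0, 0], [0, 0, 0], 0.5],
    [[0, 0, 0], [0, 0, 0], 0.5],
    [[0, 0, 0.027], [0, 0, 0], 0.5],
    [[0, 0, 0], [0, 0, 0], 0.1],
    [[0, 0, 0], [0, 0, 0], 0.1],
    [[0, 0, 0], [0, 0, 0], 0.1],
    [[0, 0, 0], [0, 0, 0], 0.1],
    [[0, 0, 0], [0, 0, 0], 0.1],
  ],
)

```text
time_s: 5.05
ee_pos: [0.5813, -0.0001, 0.1135]
orientation: [0.194, 0.329, 0.922, 0.071]
wrist_force: [3.4, -1.0, -9.4]
width: 0.0306
finger_force: 25.6
```

```bash
python3 - <<'E'
from h import *
loc()
p=cams.capture('wrist'); save(p,'w2.png')
E
```

```text
local mm [0.135 0.431 3.186] ydeg 49.70769815601099 tilt [-0.002 -0.004 -1.   ] F tool [-0.139 -1.213  9.951] M tool [ 0.377  0.068 -0.137] w 0.030636969814957456 25.551268626004457 q [-0.246  0.566  1.962  0.459  0.233 -1.559] 5.05
```

View pics/w2.png

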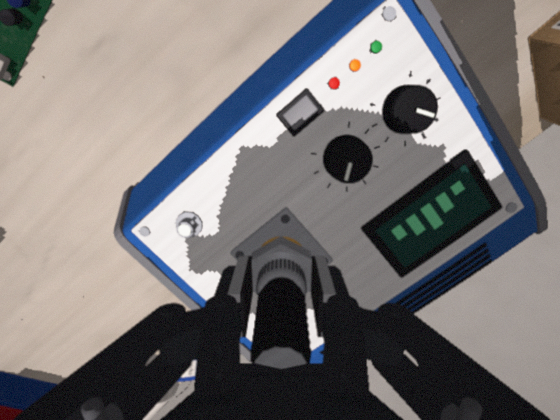

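Emit:
jog_arm(
  steps=[
    [[0, 0, 0], [0, 0, 0], 0.5],
    [[0, 0, 0], [0, 0, 0], 0.5],
    [[0, 0, 0], [0, 0, 0], 0.5],
    [[0, 0, -0.034], [0, 0, 0], 0.5],
    [[0, 0, 0], [0, 0, 0], 0.1],
    [[0, 0, 0], [0, 0, 0], 0.1],
    [[0, 0, 0], [0, 0, 0], 0.1],
    [[0, 0, 0], [0, 0, 0], 0.1],
    [[0, 0, 0], [0, 0, 0], 0.1],
  ],
)

```text
time_s: 6.0
ee_pos: [0.5769, -0.0005, 0.1245]
orientation: [0.195, 0.329, 0.921, 0.071]
wrist_force: [-5.8, -2.6, 9.1]
width: 0.0219
finger_force: 24.0
```

```bash
python3 - <<'E'
from h import *
loc()
E
```

```text
local mm [ 0.58   0.077 15.117] ydeg 49.70851384436532 tilt [ 0.    -0.005 -1.   ] F tool [ -0.365  -3.041 -10.648] M tool [ 0.626  0.069 -0.022] w 0.02193456531033457 24.015728496015072 q [-0.249  0.54   1.967  0.43   0.25  -1.532] 6.0
```

Emit:
jog_arm(
  steps=[
    [[0, 0, 0], [0, 0, 0], 0.5],
    [[0, 0, 0], [0, 0, 0], 0.5],
    [[0, 0, 0], [0, 0, 0], 0.5],
    [[0, 0, 0.015], [0, 0, 0], 0.5],
    [[0, 0, 0], [0, 0, 0], 0.1],
    [[0, 0, 0], [0, 0, 0], 0.1],
    [[0, 0, 0], [0, 0, 0], 0.1],
    [[0, 0, 0], [0, 0, 0], 0.1],
    [[0, 0, 0], [0, 0, 0], 0.1],
  ],
)

```text
time_s: 6.9
ee_pos: [0.5788, -0.0001, 0.1189]
orientation: [0.194, 0.329, 0.922, 0.071]
wrist_force: [0.5, -1.7, -3.3]
width: 0.0226
finger_force: 24.6
```

```bash
python3 - <<'E'
from h import *
loc()
E
```

```text
local mm [0.098 0.471 9.184] ydeg 49.697913222555634 tilt [-0.002 -0.004 -1.   ] F tool [-0.374 -1.893  3.165] M tool [0.472 0.145 0.016] w 0.022594431917068135 24.62583366665058 q [-0.247  0.553  1.965  0.443  0.242 -1.543] 6.9
```

Emit:
jog_arm(
  steps=[
    [[0, 0, 0], [0, 0, 0.06], 0.1],
    [[0, 0, 0], [0, 0, 0.06], 0.1],
    [[0, 0, 0], [0, 0, 0.06], 0.1],
    [[0, 0, 0], [0, 0, 0.06], 0.1],
  ],
)

```text
time_s: 7.3
ee_pos: [0.5791, 0.0001, 0.1191]
orientation: [0.177, 0.497, 0.843, 0.107]
wrist_force: [0.7, -0.9, -3.2]
width: 0.0225
finger_force: 24.7
```

```bash
python3 - <<'E'
from h import *
loc()
p=cams.capture('wrist'); save(p,'w3.png')
E
```

```text
local mm [0.405 0.67  9.221] ydeg 27.93880327539039 tilt [-0.002 -0.004 -1.   ] F tool [-0.474 -1.047  3.244] M tool [ 0.29   0.074 -0.171] w 0.022502360612265616 24.65536057949066 q [-0.247  0.552  1.964  0.443  0.243 -1.163] 7.3
```

Emit:
jog_arm(
  steps=[
    [[0, 0, 0], [0, 0, 0.06], 0.1],
    [[0, 0, 0], [0, 0, 0.06], 0.1],
    [[0, 0, 0], [0, 0, 0.06], 0.1],
    [[0, 0, 0], [0, 0, 0.06], 0.1],
    [[0, 0, 0], [0, 0, 0.06], 0.1],
  ],
)

```text
time_s: 7.85
ee_pos: [0.5795, 0.0002, 0.1192]
orientation: [0.148, 0.679, 0.704, 0.145]
wrist_force: [2.0, 1.5, -3.1]
width: 0.0224
finger_force: 24.7
```

```bash
python3 - <<'E'
from h import *
loc()
E
```

```text
local mm [0.791 0.756 9.219] ydeg 1.0303562770219534 tilt [-0.001 -0.004 -1.   ] F tool [1.467 0.65  3.689] M tool [ 0.163  0.097 -0.158] w 0.02235164084369608 24.687130451202393 q [-0.246  0.552  1.964  0.443  0.243 -0.693] 7.85
```

Emit:
jog_arm(
  steps=[
    [[0, 0, 0], [0, 0, 0.05], 0.1],
    [[0, 0, 0], [0, 0, 0.05], 0.1],
  ],
)

```text
time_s: 8.05
ee_pos: [0.5796, 0.0002, 0.1193]
orientation: [0.136, 0.732, 0.649, 0.157]
wrist_force: [3.2, 2.0, -3.8]
width: 0.0225
finger_force: 24.7
```

```bash
python3 - <<'E'
from h import *
loc()
E
```

```text
local mm [0.927 0.737 9.272] ydeg -7.8979531587992815 tilt [-0.001 -0.004 -1.   ] F tool [2.144 1.114 4.744] M tool [ 0.078  0.273 -0.428] w 0.022475122643196902 24.718450605869293 q [-0.246  0.552  1.963  0.443  0.243 -0.537] 8.05
```

Emit:
jog_arm(
  steps=[
    [[0, 0, 0], [0, 0, 0.05], 0.1],
    [[0, 0, 0], [0, 0, 0.05], 0.1],
  ],
)

```text
time_s: 8.25
ee_pos: [0.5797, 0.0001, 0.1195]
orientation: [0.124, 0.78, 0.59, 0.167]
wrist_force: [2.5, 1.0, -4.2]
width: 0.0225
finger_force: 24.8
```

```bash
python3 - <<'E'
from h import *
loc()
E
```

```text
local mm [1.131 0.645 9.375] ydeg -16.895641572544513 tilt [-0.    -0.004 -1.   ] F tool [1.07 0.3  4.81] M tool [ 0.097  0.122 -0.467] w 0.02247159702957745 24.777840971946716 q [-0.246  0.552  1.963  0.443  0.242 -0.38 ] 8.25
```

Emit:
jog_arm(
  steps=[
    [[0, 0, 0], [0, 0, 0], 0.6],
    [[0, 0, 0], [0, 0, 0], 0.6],
    [[0, 0, 0], [0, 0, 0], 0.6],
    [[0, 0, -0.15], [0, 0, 0], 1],
    [[0, 0, -0.15], [0, 0, 0], 1],
    [[0, 0, -0.12], [0, 0, 0], 1],
  ],
)

```text
time_s: 8.85
ee_pos: [0.527, -0.0005, 0.2355]
orientation: [0.123, 0.78, 0.59, 0.166]
wrist_force: [-0.0, -0.1, 0.2]
width: 0.0853
finger_force: 0.0
```

```bash
python3 - <<'E'
from h import *
loc()
p=cams.capture('wrist'); save(p,'w4.png')
path([.456,-.285,.20],frame(np.array([0,0,-1.]),np.array([1.,0,0])))
E
```

```text
local mm [  0.174   1.08  136.793] ydeg -16.835035288085333 tilt [-0.002 -0.004 -1.   ] F tool [-0.063  0.106 -0.193] M tool [ 0.146 -0.043  0.016] w 0.08533578123914953 0.0 q [-0.28   0.271  1.976  0.241  0.506 -0.193] 8.85
[[-0.141, -0.001, 0.003],[0.038, -0.005, -0.025],1],
[[-0.141, -0.006, 0.005],[0.038, -0.005, -0.025],1],
[[-0.14, -0.011, 0.006],[0.038, -0.005, -0.025],1],
[[-0.14, -0.016, 0.008],[0.038, -0.005, -0.025],1],
[[-0.139, -0.021, 0.011],[0.038, -0.005, -0.025],1],
[[-0.138, -0.025, 0.013],[0.038, -0.005, -0.025],1],
[[-0.137, -0.03, 0.016],[0.038, -0.005, -0.025],1],
```

View pics/w4.png

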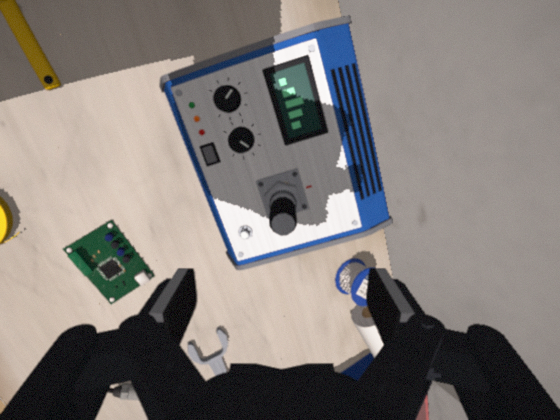

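The hexagon at (285, 190) shows a flat square to the flange, so the nut has reached its stop. The spanner jaw is at (208, 345). Going to the spanner.

Emit:
jog_arm(
  steps=[
    [[-0.141, -0.001, 0.003], [0.038, -0.005, -0.025], 1],
    [[-0.141, -0.006, 0.005], [0.038, -0.005, -0.025], 1],
    [[-0.14, -0.011, 0.006], [0.038, -0.005, -0.025], 1],
    [[-0.14, -0.016, 0.008], [0.038, -0.005, -0.025], 1],
    [[-0.139, -0.021, 0.011], [0.038, -0.005, -0.025], 1],
    [[-0.138, -0.025, 0.013], [0.038, -0.005, -0.025], 1],
    [[-0.137, -0.03, 0.016], [0.038, -0.005, -0.025], 1],
    [[0, 0, 0], [0, 0, 0], 1],
  ],
)

```text
time_s: 9.7
ee_pos: [0.4572, -0.2904, 0.1929]
orientation: [-0.001, 0.707, 0.708, 0.001]
wrist_force: [-0.0, 0.6, 0.6]
width: 0.0854
finger_force: 0.0
```

```bash
python3 - <<'E'
from h import *
o=sensors.get_obs(); print(o['ee_pos'],o['joint_positions'],quat(o).as_matrix())
p=cams.capture('wrist'); save(p,'w5.png'); P=cloud(p)
for q in ['spanner_blue','blue_jaw']: print(q,[(np.array(d['at']),d['score']) for d in models.mark_of(p,q)[:2]])
m=models.masks_of(p,'spanner_blue'); print([(d['score'],d['region'].sum()) for d in m])
hsv=cv2.cvtColor(p['color'],cv2.COLOR_RGB2HSV)
k=m[0]['region']&(p['range_z']>0); Q=P[k&(P[...,2]>.004)]; print('all z',np.percentile(Q[:,2],[5,50,95]),'y',Q[:,1].min(),Q[:,1].max())
b=(hsv[...,0]>95)&(hsv[...,0]<125)&(hsv[...,1]>120)&(abs(P[...,0]-.455)<.03)&(P[...,1]>-.37)&(P[...,1]<-.2)&(P[...,2]<.03)&(P[...,2]>.005)
B=P[b]; print('blue',len(B),B.min(0),B.max(0),np.median(B,0)); 
for s in np.arange(-.35,-.16,.01):
    t=Q[abs(Q[:,1]-s)<.005]
    if len(t)>5: print(round(s,3),len(t),t[:,0].min(),t[:,0].max(),t[:,0].mean())
f=np.polyfit(B[:,1],B[:,0],1); print(f,np.degrees(np.arctan(f[0])))
E
```

```text
[ 0.457 -0.29   0.193] [-0.773  0.468  1.681  0.001  0.996 -0.775] [[-0.001  1.    -0.001]
 [ 1.     0.001  0.003]
 [ 0.003 -0.001 -1.   ]]
spanner_blue [(array([ 0.452, -0.287,  0.   ]), 0.78)]
blue_jaw []
[(0.93, np.int64(2406))]
all z [0.007 0.009 0.011] y -0.33427382866030675 -0.1694831200340985
blue 967 [ 0.45  -0.334  0.008] [ 0.465 -0.248  0.013] [ 0.457 -0.289  0.01 ]
-0.33 97 0.45055073354284286 0.4644613672406201 0.45768761847336153
-0.32 110 0.44936873041377123 0.46438245775646264 0.4569140471145423
-0.31 120 0.4494277507811137 0.4642897732772027 0.4568379237590646
-0.3 122 0.44944943728345293 0.46535493477056 0.45725567775401715
-0.29 134 0.44951026256954485 0.46527238848797675 0.4573162273090156
-0.28 133 0.44955469096488687 0.46519298766615935 0.4574026166022098
-0.27 133 0.44960335813300606 0.46507150824330334 0.4572394305239968
-0.26 127 0.4496234811964259 0.46494572019855707 0.4568019477418083
-0.25 143 0.449678584085151 0.4648702664193208 0.45720604982556357
-0.24 133 0.4497193175097064 0.4647685177799445 0.45732621033248855
-0.23 155 0.4487416071199123 0.46563807810013896 0.45724664740062876
-0.22 169 0.44872979394810214 0.4656313130067878 0.4572113707357496
-0.21 195 0.44574097510327076 0.4735954167925584 0.45872146465696473
-0.2 101 0.4334854662502362 0.48062393911742524 0.45877701869452525
-0.19 181 0.4306501953677386 0.483547512155041 0.45722133590485353
-0.18 200 0.430663568084583 0.4834061299362564 0.4560113632403317
-0.17 68 0.4328814077398902 0.4802055534527517 0.45562700360683717
[-0.002  0.457] -0.12978055101549463
```

View pics/w5.png

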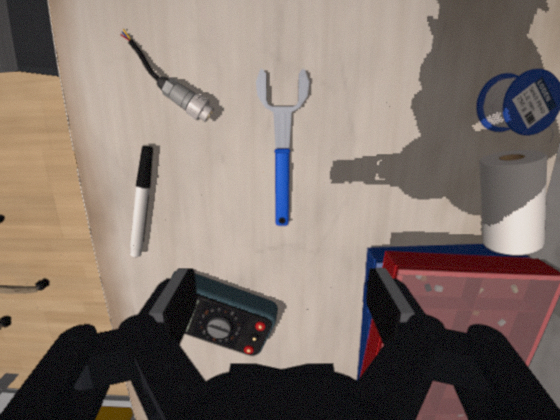

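Emit:
jog_arm(
  steps=[
    [[0.06, 0, 0.11], [0, 0, 0], 0.6],
    [[0, 0, 0.12], [0, 0, 0], 0.6],
    [[0, 0, 0.12], [0, 0, 0], 0.6],
    [[0, 0, 0.12], [0, 0, 0], 0.6],
    [[0, 0, 0], [0, 0, 0], 0.6],
  ],
)

```text
time_s: 10.4
ee_pos: [0.4534, -0.2621, 0.0492]
orientation: [-0.008, 0.705, 0.709, 0.001]
wrist_force: [-0.5, 0.1, 1.3]
width: 0.0512
finger_force: 0.0
```

```bash
python3 - <<'E'
from h import *
o=sensors.get_obs(); print(o['ee_pos'],o['wrist_force'])
path([.457,-.272,.003],frame(np.array([0,0,-1.]),np.array([1.,0,0])),g=.6)
E
```

```text
[ 0.453 -0.262  0.049] [-0.518  0.147  1.259]
[[-0.018, 0.007, 0.077],[-0.003, -0.004, 0.002],0.6],
[[-0.017, 0.006, 0.077],[-0.003, -0.004, 0.002],0.6],
```

Emit:
jog_arm(
  steps=[
    [[0, 0, 0], [0, 0, 0], 0.6],
    [[0, 0, 0], [0, 0, 0], 0.6],
    [[0, 0, 0], [0, 0, 0], 0.6],
  ],
)

```text
time_s: 10.7
ee_pos: [0.4572, -0.2667, 0.0547]
orientation: [-0.001, 0.706, 0.709, 0.002]
wrist_force: [-0.3, -0.7, -0.6]
width: 0.0515
finger_force: 0.0
```

```bash
python3 - <<'E'
from h import *
o=sensors.get_obs(); print(o['ee_pos'],o['wrist_force'],quat(o).as_matrix())
path([.457,-.272,.003],frame(np.array([0,0,-1.]),np.array([1.,0,0])),g=.6)
E
```

```text
[ 0.457 -0.267  0.055] [-0.26  -0.748 -0.633] [[-0.004  1.     0.001]
 [ 1.     0.004  0.004]
 [ 0.004  0.001 -1.   ]]
[[-0.009, -0.0, 0.086],[0.0, -0.001, 0.001],0.6],
[[-0.009, -0.0, 0.086],[0.0, -0.001, 0.001],0.6],
```

Emit:
jog_arm(
  steps=[
    [[0, 0, 0.05], [0, 0, 0], 0.6],
    [[0, 0, 0.05], [0, 0, 0], 0.6],
    [[0, 0, 0.04], [0, 0, 0], 0.6],
    [[0, 0, 0.025], [0, 0, 0], 0.6],
    [[0, 0, 0.007], [0, 0, 0], 0.6],
    [[0, 0, 0], [0, 0, 0], 0.6],
    [[0, 0, 0], [0, 0, 0], 0.6],
    [[0, 0, 0], [0, 0, 0], 0.6],
  ],
)

```text
time_s: 11.5
ee_pos: [0.4561, -0.2659, 0.0014]
orientation: [-0.003, 0.706, 0.708, 0.001]
wrist_force: [-0.6, 0.3, -0.0]
width: 0.0512
finger_force: 0.0
```

Emit:
jog_arm(
  steps=[
    [[0, 0, 0], [0, 0, 0], 0.05],
    [[0, 0, 0], [0, 0, 0], 0.05],
    [[0, 0, 0], [0, 0, 0], 0.05],
    [[0, 0, 0], [0, 0, 0], 0.05],
    [[0, 0, 0], [0, 0, 0], 0.05],
    [[0, 0, 0], [0, 0, 0], 0.05],
  ],
  newtons=90,
)

```text
time_s: 12.1
ee_pos: [0.4561, -0.2658, 0.0016]
orientation: [-0.003, 0.706, 0.708, 0.001]
wrist_force: [-0.6, 0.6, 5.0]
width: 0.0131
finger_force: 88.4
```

Emit:
jog_arm(
  steps=[
    [[0, 0, -0.02], [0, 0, 0], 0.05],
    [[0, 0, -0.05], [0, 0, 0], 0.05],
    [[0, 0, -0.1], [0, 0, 0], 0.05],
    [[0, 0, -0.15], [0, 0, 0], 0.05],
    [[0, 0, -0.15], [0, 0, 0], 0.05],
    [[0, 0, -0.15], [0, 0, 0], 0.05],
    [[0, 0, 0], [0, 0, 0], 0.05],
    [[0, 0, 0], [0, 0, 0], 0.05],
    [[0, 0, 0], [0, 0, 0], 0.05],
  ],
)

```text
time_s: 13.0
ee_pos: [0.455, -0.2656, 0.1854]
orientation: [-0.005, 0.706, 0.708, 0.001]
wrist_force: [-0.4, 0.1, -3.1]
width: 0.0131
finger_force: 88.3
```

```bash
cat >> h.py <<'E'
def jaw(name):
    "spanner points in the tool frame, from the wrist camera"
    o=sensors.get_obs(); p=cams.capture('wrist'); save(p,name); T=quat(o)
    L=T.inv().apply(cloud(p).reshape(-1,3)-o['ee_pos']).reshape(420,560,3)*1e3
    m=models.masks_of(p,'spanner_blue')
    if not m: return print('no mask')
    k=m[0]['region']&(p['range_z']>0)&(abs(L[...,2])<25)&(L[...,0]>20)&(L[...,0]<115); Q=L[k]
    print(o['ee_pos'],m[0]['score'],len(Q),'tip x',Q[:,0].max())
    for s in range(25,110,8):
        t=Q[abs(Q[:,0]-s)<4]
        if len(t)>5: print(s,len(t),'y',t[:,1].min(),t[:,1].max(),(t[:,1].min()+t[:,1].max())/2,'z med',np.median(t[:,2]))
E
python3 - <<'E'
from h import *
loc(); jaw('w6.png')
E
```

```text
local mm [ -90.664 -262.62   122.336] ydeg -0.9590012060360154 tilt [-0.412  0.009 -0.911] F tool [ 0.085 -0.406  3.073] M tool [0.022 0.02  0.014] w 0.01307061320624258 88.32708477973938 q [-0.742  0.463  1.719  0.004  0.97  -0.748] 13.0
[ 0.455 -0.266  0.185] 0.68 6643 tip x 97.33238137700609
25 454 y -7.935774681395036 7.248278817541292 -0.3437479319268717 z med -6.496408976946707
33 525 y -8.423365020550458 8.082634085199238 -0.17036546767560967 z med -6.406663107663236
41 572 y -8.721963094183092 8.008379071320086 -0.3567920114315033 z med -6.381250812172807
49 632 y -9.045614571608947 8.624395753097268 -0.2106094092558397 z med -6.220049958925032
57 974 y -18.211278566455448 17.85678286923348 -0.17724784861098364 z med -7.134319939946869
65 598 y -23.05525057449261 22.900989477670507 -0.07713054841105205 z med -6.908520417480858
73 767 y -26.32047809815348 25.625097204734807 -0.34769044670933624 z med -7.018308976887464
81 936 y -26.97448645253488 26.457434533564076 -0.2585259594854019 z med -6.90426458224827
89 876 y -26.88198979024796 26.036782671786 -0.42260355923098025 z med -6.852126446389855
97 258 y -23.902437733270023 22.4893713064367 -0.7065332134166624 z med -6.811843742317249
```

View pics/w6.png

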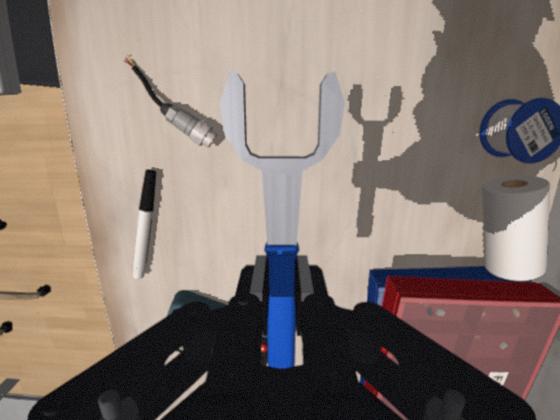

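The spanner sits level and centred in the grip: jaw at (282, 115), shank at (282, 200). There is a chrome fitting on the panel's right half, so I check its height before the swing.

```bash
cat >> h.py <<'E'
C=S0+SX.apply([.00085,-.00005,.0023]); J=np.array([.0833,-.0002,-.003])
def onnut(deg,back=0.,up=0.):   # deg: spanner turned clockwise from the approach along socket y
    T=tool(-deg); return C-T.apply(J)+T.apply([-back,0,-up]),T
E
python3 - <<'E'
from h import *
c=np.load('c_w1.npy'); P=c[...,:3]; L=(SX.inv().apply(P.reshape(-1,3)-C)*1e3).reshape(420,560,3)
print('jack px',L[170:185:5,218:234:5].reshape(-1,3))
w=(L[...,1]<-24)&(L[...,1]>-170)&(L[...,0]>-150)&(L[...,0]<60)&(L[...,2]<40)
for x in range(-90,60,15):
    print(x,[ (round(float(L[w&(abs(L[...,0]-x)<8)&(abs(L[...,1]-y)<8)][:,2].max()),1) if (w&(abs(L[...,0]-x)<8)&(abs(L[...,1]-y)<8)).any() else None) for y in range(-30,-100,-12)])
for b in [.05,0]: print(b,onnut(0,b)[0])
path(*onnut(0,.05),g=.05)
E
```

```text
jack px [[-58.966 -29.333 -19.547]
 [-55.878 -24.855 -16.888]
 [-52.768 -21.096 -16.693]
 [-49.555 -17.96  -18.969]
 [-55.423 -32.093 -17.339]
 [-52.62  -25.665  -7.965]
 [-49.454 -22.819 -10.764]
 [-45.939 -21.221 -18.611]
 [-51.887 -34.94  -15.464]
 [-49.155 -28.731  -7.183]
 [-45.983 -25.741  -9.394]
 [-42.325 -24.398 -17.848]]
-90 [-40.7, -40.6, -40.1, -36.1, -50.8, -78.5]
-75 [-18.1, -18.1, -17.7, -17.9, -18.8, -86.2]
-60 [-8.0, -16.2, -17.0, -17.2, -17.8, None]
-45 [-7.2, -15.5, -17.4, -16.6, -18.3, None]
-30 [-16.9, -16.5, -17.3, -17.1, -17.6, None]
-15 [-16.9, -17.7, -17.1, -17.4, -18.4, None]
0 [-17.3, -17.3, -17.4, -17.1, -18.5, None]
15 [-17.6, -16.7, -16.7, -17.1, -19.1, None]
30 [-17.7, -17.3, -17.9, -17.1, -19.8, None]
45 [-17.6, -17.8, -17.8, -17.3, -18.9, None]
0.05 [ 0.586 -0.134  0.11 ]
0 [ 0.585 -0.084  0.11 ]
[[0.087, 0.088, 0.05],[-0.054, -0.001, -0.002],0.05],
[[0.087, 0.084, 0.057],[-0.054, -0.001, -0.002],0.05],
[[0.087, 0.079, 0.064],[-0.054, -0.001, -0.002],0.05],
[[0.087, 0.074, 0.07],[-0.054, -0.001, -0.002],0.05],
[[0.086, 0.068, 0.076],[-0.054, -0.001, -0.002],0.05],
```

Emit:
jog_arm(
  steps=[
    [[0.087, 0.088, 0.02], [-0.054, -0.001, -0.002], 0.05],
    [[0.087, 0.084, 0.03], [-0.054, -0.001, -0.002], 0.05],
    [[0.087, 0.079, 0.04], [-0.054, -0.001, -0.002], 0.05],
    [[0.087, 0.074, 0.05], [-0.054, -0.001, -0.002], 0.05],
    [[0.086, 0.068, 0.056], [-0.054, -0.001, -0.002], 0.05],
    [[0, 0, 0.07], [0, 0, 0], 0.05],
    [[0, 0, 0], [0, 0, 0], 0.05],
    [[0, 0, 0], [0, 0, 0], 0.05],
    [[0, 0, 0], [0, 0, 0], 0.05],
  ],
)

```text
time_s: 14.0
ee_pos: [0.5912, -0.1359, 0.1293]
orientation: [0.148, 0.685, 0.698, 0.148]
wrist_force: [0.3, -0.1, -1.6]
width: 0.0127
finger_force: 88.5
```

```bash
python3 - <<'E'
from h import *
loc(); jaw('w7.png')
path(*onnut(0,.05,.0015),g=.05,n=1)
E
```

```text
local mm [  13.25  -135.584   14.689] ydeg -0.015340485813446584 tilt [ 0.003 -0.005 -1.   ] F tool [-0.12  -0.351  1.616] M tool [ 0.379 -0.032 -0.007] w 0.012703791239531331 88.52791786193848 q [-0.512  0.558  1.883  0.57   0.385 -1.027] 14.0
[ 0.591 -0.136  0.129] 0.71 6747 tip x 97.3875034705681
25 476 y -7.832382252305337 7.450963848811135 -0.19070920174710082 z med -6.651186501028434
33 521 y -8.1835962644367 7.801691962099312 -0.1909521511686938 z med -6.571278002012245
41 584 y -8.947561959419973 8.473264744252296 -0.2371486075838387 z med -6.555618599307506
49 628 y -9.237585578332006 8.461313175371096 -0.3881362014804548 z med -6.416158753379911
57 955 y -18.054125030995976 17.721640200373507 -0.16624241531123474 z med -7.295689681382664
65 658 y -23.404850006060556 23.434730791665256 0.014940392802349933 z med -7.021306486937238
73 776 y -26.022771217806557 25.464614267331655 -0.27907847523745133 z med -7.137665660605466
81 954 y -26.727731888537733 26.446150342566977 -0.1407907729853779 z med -7.02834981465001
89 866 y -26.37086460250048 26.415447910630675 0.022291654065098143 z med -7.014348162015997
97 272 y -23.68953748541682 23.632188524689266 -0.028674480363777732 z med -6.938198750695074
[[0.008, -0.042, 0.048],[0.002, 0.004, -0.0],0.05],
```

View pics/w7.png

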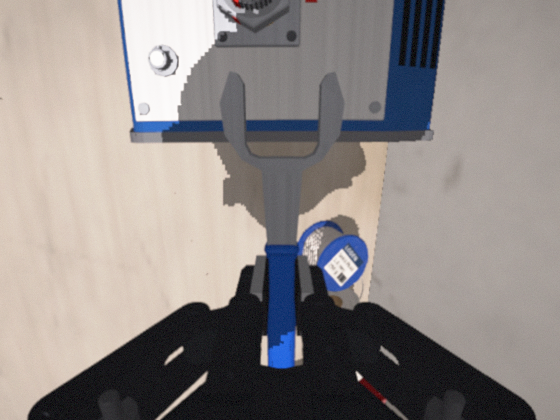

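Emit:
jog_arm(
  steps=[
    [[0.008, -0.042, 0.02], [0.002, 0.004, 0], 0.05],
    [[0, 0, 0.028], [0, 0, 0], 0.05],
    [[0, 0, 0], [0, 0, 0], 0.05],
    [[0, 0, 0], [0, 0, 0], 0.05],
    [[0, 0, 0], [0, 0, 0], 0.05],
  ],
)

```text
time_s: 14.6
ee_pos: [0.5862, -0.1333, 0.1114]
orientation: [0.146, 0.685, 0.698, 0.149]
wrist_force: [-0.0, -0.3, -2.2]
width: 0.0131
finger_force: 88.5
```

```bash
python3 - <<'E'
from h import *
loc(); path(*onnut(0,.05,.0015),g=.05,n=1)
p=cams.capture('wrist'); save(p,'w8.png'); L=SX.inv().apply(cloud(p).reshape(-1,3)-C)*1e3
print([(np.array(d['at']),d['score']) for q in ['socket_axis','blue_jaw','coupling_nut'] for d in models.mark_of(p,q)[:1]],C)
E
```

```text
local mm [   1.441 -132.881    0.314] ydeg 0.02455035000508181 tilt [ 0.001  0.001 -1.   ] F tool [-0.313 -0.922  1.988] M tool [ 0.352 -0.059 -0.017] w 0.013095104307122405 88.53877544403076 q [-0.515  0.588  1.905  0.652  0.35  -1.118] 14.6
[[-0.002, -0.001, -0.002],[0.0, -0.001, 0.0],0.05],
[(array([ 0.582, -0.153,  0.108]), 0.27)] [ 0.582 -0.001  0.113]
```

Emit:
jog_arm(
  steps=[
    [[0.02, -0.001, -0.002], [0, 0, 0], 0.05],
    [[0.04, 0, 0], [0, 0, 0], 0.05],
    [[0.02, 0, 0], [0, 0, 0], 0.05],
    [[0.01, 0, 0], [0, 0, 0], 0.05],
    [[0, 0, 0], [0, 0, 0], 0.05],
    [[0, 0, 0], [0, 0, 0], 0.05],
  ],
)

```text
time_s: 15.4
ee_pos: [0.5848, -0.1059, 0.1114]
orientation: [0.145, 0.685, 0.699, 0.149]
wrist_force: [-0.1, 0.3, -1.9]
width: 0.0127
finger_force: 88.5
```

```bash
python3 - <<'E'
from h import *
loc(); path(*onnut(0,0,.0015),g=.05,n=1)
E
```

```text
local mm [   0.63  -105.451    0.755] ydeg 0.036141968657543336 tilt [ 0.     0.001 -1.   ] F tool [ 0.315 -0.838  1.69 ] M tool [ 0.371 -0.003 -0.029] w 0.012662766769462437 88.53877902030945 q [-0.465  0.582  1.925  0.646  0.322 -1.07 ] 15.4
[[0.074, 0.001, -0.0],[0.0, -0.001, 0.0],0.05],
```

Flares already overlap the near corner with no contact. Sliding on.

Emit:
jog_arm(
  steps=[
    [[0.02, 0.001, 0], [0, 0, 0], 0.05],
    [[0.02, 0, 0], [0, 0, 0], 0.05],
    [[0.01, 0, 0], [0, 0, 0], 0.05],
    [[0, 0, 0], [0, 0, 0], 0.05],
    [[0, 0, 0], [0, 0, 0], 0.05],
  ],
)

```text
time_s: 15.9
ee_pos: [0.5846, -0.0909, 0.1115]
orientation: [0.145, 0.685, 0.699, 0.149]
wrist_force: [0.3, -0.0, -1.6]
width: 0.013
finger_force: 88.6
```

```bash
python3 - <<'E'
from h import *
loc(); path(*onnut(0,0,.0015),g=.05,n=1)
E
```

```text
local mm [  0.788 -90.427   0.775] ydeg 0.03140510363436671 tilt [-0.     0.001 -1.   ] F tool [-0.053 -0.335  1.567] M tool [ 0.372 -0.028  0.005] w 0.012965893590478525 88.55779767036438 q [-0.436  0.579  1.933  0.637  0.307 -1.035] 15.9
[[0.024, 0.001, -0.0],[-0.0, -0.001, 0.0],0.05],
```

Emit:
jog_arm(
  steps=[
    [[0.016, 0.001, 0], [0, 0, 0], 0.05],
    [[0.008, 0, 0], [0, 0, 0], 0.05],
    [[0, 0, 0], [0, 0, 0], 0.05],
    [[0, 0, 0], [0, 0, 0], 0.05],
  ],
)

```text
time_s: 16.3
ee_pos: [0.5848, -0.0837, 0.1117]
orientation: [0.145, 0.685, 0.699, 0.149]
wrist_force: [-0.1, -0.3, -2.6]
width: 0.0128
finger_force: 88.6
```

```bash
python3 - <<'E'
from h import *
loc(); path(*onnut(0,0,.0015),g=.05,n=1)
p=cams.capture('wrist'); save(p,'w9.png')
E
```

```text
local mm [  1.089 -83.276   0.803] ydeg 0.0226211924133118 tilt [-0.     0.001 -1.   ] F tool [-0.26  -1.112  2.328] M tool [ 0.358 -0.025  0.058] w 0.012845352610700094 88.55666041374207 q [-0.422  0.578  1.936  0.63   0.301 -1.016] 16.3
[[-0.0, -0.0, 0.0],[-0.0, -0.001, 0.0],0.05],
```

View pics/w9.png

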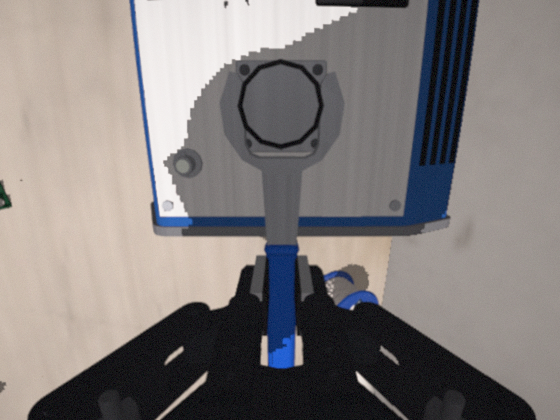

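Emit:
jog_arm(
  steps=[
    [[0.0015, -0.029, 0], [0, 0, 0.067], 0.05],
    [[0.0015, -0.029, 0], [0, 0, 0.067], 0.05],
    [[0.0015, -0.029, 0], [0, 0, 0.067], 0.05],
    [[0.0015, -0.029, 0], [0, 0, 0.067], 0.05],
    [[0.0015, -0.029, 0], [0, 0, 0.067], 0.05],
    [[0, 0, 0], [0, 0, 0], 0.05],
  ],
)

```text
time_s: 16.95
ee_pos: [0.5476, -0.0746, 0.0953]
orientation: [0.103, 0.842, 0.497, 0.181]
wrist_force: [1.9, -2.1, -1.6]
width: 0.0131
finger_force: 89.4
```

```bash
python3 - <<'E'
from h import *
o=loc(); T=quat(o); print('jaw rel nut',SX.inv().apply(o['ee_pos']+T.apply(J)-C)*1e3)
E
```

```text
local mm [-39.368 -73.434   0.916] ydeg -29.971542452830057 tilt [ 0.002 -0.002 -1.   ] F tool [-1.389  1.954  2.241] M tool [-0.136 -0.429 -0.697] w 0.013120732415284204 89.43675398826599 q [-0.436  0.588  2.041  0.951  0.221 -0.836] 16.95
jaw rel nut [ 1.218 -1.119  1.568]
```

Emit:
jog_arm(
  steps=[
    [[0.0015, -0.029, 0], [0, 0, 0.067], 0.05],
    [[0.0015, -0.029, 0], [0, 0, 0.067], 0.05],
    [[0.0015, -0.029, 0], [0, 0, 0.067], 0.05],
    [[0.0015, -0.029, 0], [0, 0, 0.067], 0.05],
    [[0.0015, -0.029, 0], [0, 0, 0.067], 0.05],
    [[0, 0, 0], [0, 0, 0], 0.05],
  ],
)

```text
time_s: 17.55
ee_pos: [0.5186, -0.0447, 0.0826]
orientation: [0.053, 0.943, 0.261, 0.201]
wrist_force: [-1.2, -4.7, -2.4]
width: 0.0131
finger_force: 89.4
```

```bash
cat >> h.py <<'E'
def ang(name):
    o=sensors.get_obs(); p=cams.capture('wrist'); save(p,name); L=(SX.inv().apply(cloud(p).reshape(-1,3)-C)*1e3).reshape(420,560,3)
    hsv=cv2.cvtColor(p['color'],cv2.COLOR_RGB2HSV); rr=np.hypot(L[...,0],L[...,1])
    m=models.masks_of(p,'spanner_blue')
    if m:
        k=m[0]['region']&(rr>24)&(rr<75)&(abs(L[...,2])<12); Q=L[k]
        for a,b in [(30,45),(45,60),(60,75)]:
            t=Q[(np.hypot(Q[:,0],Q[:,1])>a)&(np.hypot(Q[:,0],Q[:,1])<b)]
            if len(t): print(a,len(t),t.mean(0),'deg',np.degrees(np.arctan2(*t.mean(0)[[1,0]])))
    red=((hsv[...,0]<8)|(hsv[...,0]>172))&(hsv[...,1]>120)&(rr<24)&(abs(L[...,2])<16)
    if red.sum(): q=L[red]; print('red',red.sum(),np.median(q,0),np.degrees(np.median(np.arctan2(q[:,1],q[:,0]))))
E
python3 - <<'E'
from h import *
o=loc(); T=quat(o); print('jaw rel nut',SX.inv().apply(o['ee_pos']+T.apply(J)-C)*1e3)
ang('w10.png')
E
```

```text
local mm [-70.513 -42.979   0.861] ydeg -60.11854314747605 tilt [-0.    -0.002 -1.   ] F tool [-4.175  3.045  1.648] M tool [-0.447 -0.774 -0.647] w 0.0131317290476384 89.37944769859314 q [-0.397  0.603  2.129  1.437  0.165 -0.77 ] 17.55
jaw rel nut [ 0.764 -1.249  1.464]
30 1193 [-31.82  -18.838   5.073] deg -149.3742600896059
45 968 [-44.698 -26.684   5.215] deg -149.163778276258
60 902 [-57.46  -34.373   6.555] deg -149.11142058154508
```

View pics/w10.png

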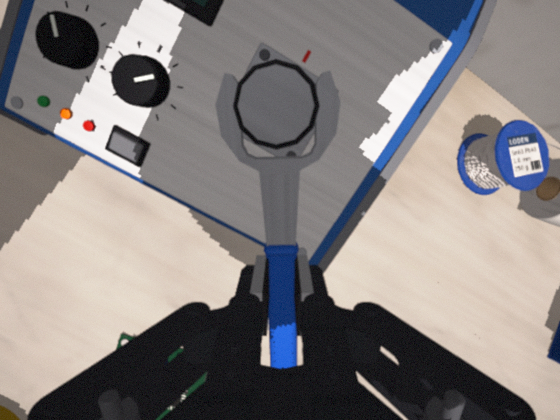

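The spanner at (280, 200) has turned 59°. Allowing about 3.7° of jaw play the nut is at about 55°, so I add 4° more, unload by 4° and slide off.

Emit:
jog_arm(
  steps=[
    [[0.001, -0.0195, 0], [0, 0, 0.0445], 0.05],
    [[0, 0, 0], [0, 0, 0], 0.05],
    [[0, 0, 0], [0, 0, 0], 0.05],
  ],
)

```text
time_s: 17.95
ee_pos: [0.5159, -0.0397, 0.0814]
orientation: [0.045, 0.951, 0.228, 0.203]
wrist_force: [-1.0, -5.1, -1.7]
width: 0.013
finger_force: 89.4
```

```bash
python3 - <<'E'
from h import *
o=loc(); T=quat(o); print('jaw rel nut',SX.inv().apply(o['ee_pos']+T.apply(J)-C)*1e3)
ang('w11.png')
E
```

```text
local mm [-73.35  -37.903   0.809] ydeg -64.08197520500086 tilt [-0.001 -0.001 -1.   ] F tool [-3.759  3.805  1.133] M tool [-0.589 -0.83  -0.665] w 0.013046582154666156 89.4019067287445 q [-0.388  0.605  2.137  1.501  0.161 -0.757] 17.95
jaw rel nut [ 0.636 -1.26   1.418]
30 1196 [-33.    -16.63    5.099] deg -153.25412204591885
45 975 [-46.468 -23.503   5.218] deg -153.17013347620812
60 897 [-59.756 -30.295   6.503] deg -153.1156269473112
```

Emit:
jog_arm(
  steps=[
    [[0.0005, 0.01, 0], [0, 0, -0.022], 0.05],
    [[0.0005, 0.01, 0], [0, 0, -0.022], 0.05],
    [[0, 0, 0], [0, 0, 0], 0.05],
    [[0, 0, 0], [0, 0, 0], 0.05],
  ],
)

```text
time_s: 18.45
ee_pos: [0.5177, -0.0431, 0.0822]
orientation: [0.05, 0.943, 0.26, 0.201]
wrist_force: [-1.2, -1.7, -3.8]
width: 0.0131
finger_force: 89.1
```

```bash
python3 - <<'E'
from h import *
o=loc(); T=quat(o); print('jaw rel nut',SX.inv().apply(o['ee_pos']+T.apply(J)-C)*1e3)
E
```

```text
local mm [-71.463 -41.389   0.88 ] ydeg -60.356261863544844 tilt [-0.002  0.002 -1.   ] F tool [-3.197  0.131  2.97 ] M tool [ 0.14  -0.806 -0.158] w 0.013066516794430936 89.06332612037659 q [-0.397  0.604  2.13   1.432  0.168 -0.761] 18.45
jaw rel nut [-0.01   0.028  1.561]
```

Emit:
jog_arm(
  steps=[
    [[-0.01, 0, 0], [0, 0, 0], 0.05],
    [[-0.02, 0, 0], [0, 0, 0], 0.05],
    [[-0.03, 0, 0], [0, 0, 0], 0.05],
    [[-0.03, 0, 0], [0, 0, 0], 0.05],
    [[-0.04, 0, 0], [0, 0, 0], 0.05],
    [[-0.04, 0, 0], [0, 0, 0], 0.05],
    [[0, 0, 0], [0, 0, 0], 0.05],
    [[0, 0, 0], [0, 0, 0], 0.05],
  ],
)

```text
time_s: 19.25
ee_pos: [0.4791, -0.0693, 0.0647]
orientation: [0.05, 0.943, 0.259, 0.202]
wrist_force: [0.6, 0.0, -2.0]
width: 0.0129
finger_force: 89.2
```

```bash
python3 - <<'E'
from h import *
o=loc(); T=quat(o); print('jaw rel nut',SX.inv().apply(o['ee_pos']+T.apply(J)-C)*1e3)
jaw('w12.png')
p=cams.capture('wrist'); L=(SX.inv().apply(cloud(p).reshape(-1,3)-C)*1e3).reshape(420,560,3)
# hexagon outline in the picture: top face points
rr=np.hypot(L[...,0],L[...,1]); k=(rr<21)&(rr>12.5)&(L[...,2]>3)&(L[...,2]<9); q=L[k]
a=np.degrees(np.arctan2(q[:,1],q[:,0]))
best=[(t,sum(np.abs(np.percentile(np.abs(q[:,:2]@[np.cos(np.radians(t+s)),np.sin(np.radians(t+s))]),98)-16) for s in (0,60,120))) for t in range(-30,30,3)]
print(len(q),[(t,round(float(v),1)) for t,v in best])
path(o['ee_pos']+[-.01,-.06,.08],frame(np.array([0,0,-1.]),T.apply([0,1,0])),g=.05)
E
```

```text
local mm [-114.243  -66.851    0.722] ydeg -60.384924719243905 tilt [ 0.001  0.002 -1.   ] F tool [-0.206 -0.143  2.082] M tool [ 0.18  -0.279 -0.003] w 0.01287829570524859 89.1843044757843 q [-0.508  0.646  2.226  2.007  0.23  -1.452] 19.25
jaw rel nut [-42.777 -25.469   1.582]
[ 0.479 -0.069  0.065] 0.8 6784 tip x 97.09528249433376
25 473 y -7.827409641637606 7.404056303772993 -0.21167666893230663 z med -6.707065784357332
33 510 y -8.221806824629015 7.711091017669496 -0.2553579034797595 z med -6.6101138990401616
41 586 y -8.91477724348526 8.514865533147246 -0.19995585516900682 z med -6.641456398655839
49 654 y -9.32473795579566 8.86865154491464 -0.22804320544051038 z med -6.485673475926649
57 1033 y -18.631271437483885 18.516488449080583 -0.05739149420165113 z med -7.318043603784769
65 599 y -23.55479705162851 24.01056295793599 0.22788295315374008 z med -7.1290389533051854
73 790 y -25.97061662853999 30.362729172949233 2.196056272204622 z med -7.169622877818917
81 956 y -26.951469834832665 26.18121173626816 -0.3851290492822521 z med -7.052760880777412
89 859 y -26.529044270756938 26.240647095867985 -0.14419858744447644 z med -7.067212914739823
97 263 y -24.114793022816883 23.179648537317963 -0.4675722427494602 z med -6.8272321347531495
1041 [(-30, 3.6), (-27, 4.0), (-24, 4.5), (-21, 4.9), (-18, 5.3), (-15, 5.6), (-12, 6.0), (-9, 6.1), (-6, 6.0), (-3, 5.7), (0, 5.0), (3, 4.1), (6, 3.1), (9, 2.0), (12, 1.2), (15, 0.7), (18, 1.3), (21, 1.9), (24, 2.5), (27, 3.1)]
[[-0.011, 0.07, -0.086],[0.042, -0.078, 0.008],0.05],
[[-0.021, 0.064, -0.089],[0.042, -0.078, 0.008],0.05],
[[-0.032, 0.059, -0.089],[0.042, -0.078, 0.008],0.05],
```

View pics/w12.png

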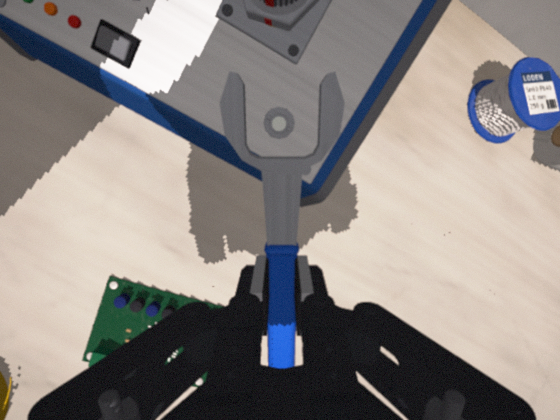

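The jaw slid off cleanly and the stripe at (268, 20) now points down the slope, which fits 60°. I'll lift clear before going back to the spanner's place.

Emit:
jog_arm(
  steps=[
    [[-0.01, 0, -0.08], [0, 0, 0], 0.05],
    [[-0.02, 0, -0.12], [0, 0, 0], 0.05],
    [[-0.02, 0, -0.12], [0, 0, 0], 0.05],
    [[0, 0, -0.05], [0, 0, 0], 0.05],
    [[0, 0, 0], [0, 0, 0], 0.05],
    [[0, 0, 0], [0, 0, 0], 0.05],
  ],
)

```text
time_s: 20.0
ee_pos: [0.439, -0.0748, 0.1387]
orientation: [0.049, 0.942, 0.26, 0.206]
wrist_force: [0.2, -0.2, -3.9]
width: 0.013
finger_force: 89.3
```

```bash
python3 - <<'E'
from h import *
o=loc()
path([.457,-.266,.10],frame(np.array([0,0,-1.]),np.array([1.,0,0])),g=.05,n=8)
E
```

```text
local mm [-120.868  -71.532   84.704] ydeg -60.28935200464434 tilt [ 0.008  0.006 -1.   ] F tool [-1.363 -0.554  3.613] M tool [ 0.107 -0.315  0.036] w 0.01299332296484064 89.27688717842102 q [-0.592  0.419  2.273  1.204  0.263 -0.709] 20.0
[[-0.041, 0.069, 0.017],[0.03, -0.019, -0.081],0.05],
[[-0.049, 0.064, 0.015],[0.03, -0.019, -0.081],0.05],
[[-0.056, 0.058, 0.013],[0.03, -0.019, -0.081],0.05],
[[-0.063, 0.051, 0.013],[0.03, -0.019, -0.081],0.05],
[[-0.068, 0.043, 0.012],[0.03, -0.019, -0.081],0.05],
[[-0.073, 0.035, 0.012],[0.03, -0.019, -0.081],0.05],
[[-0.076, 0.026, 0.013],[0.03, -0.019, -0.081],0.05],
[[-0.079, 0.017, 0.014],[0.03, -0.019, -0.081],0.05],
```

Emit:
jog_arm(
  steps=[
    [[-0.041, 0.069, 0.017], [0.03, -0.019, -0.081], 0.05],
    [[-0.049, 0.064, 0.015], [0.03, -0.019, -0.081], 0.05],
    [[-0.056, 0.058, 0.013], [0.03, -0.019, -0.081], 0.05],
    [[-0.063, 0.051, 0.013], [0.03, -0.019, -0.081], 0.05],
    [[-0.068, 0.043, 0.012], [0.03, -0.019, -0.081], 0.05],
    [[-0.073, 0.035, 0.012], [0.03, -0.019, -0.081], 0.05],
    [[-0.076, 0.026, 0.013], [0.03, -0.019, -0.081], 0.05],
    [[-0.079, 0.017, 0.014], [0.03, -0.019, -0.081], 0.05],
    [[0, 0, 0], [0, 0, 0], 0.05],
    [[0, 0, 0], [0, 0, 0], 0.05],
  ],
)

```text
time_s: 21.0
ee_pos: [0.4495, -0.2537, 0.0992]
orientation: [0.003, 0.726, 0.688, 0.013]
wrist_force: [-0.1, 0.4, -3.4]
width: 0.0128
finger_force: 89.2
```

Emit:
jog_arm(
  steps=[
    [[0, 0, 0], [0, 0, 0], 0.05],
    [[0, 0, 0], [0, 0, 0], 0.05],
  ],
)

```text
time_s: 21.2
ee_pos: [0.4489, -0.2535, 0.1003]
orientation: [0.004, 0.725, 0.688, 0.012]
wrist_force: [1.0, 0.5, -1.6]
width: 0.0132
finger_force: 89.2
```

```bash
python3 - <<'E'
from h import *
o=sensors.get_obs(); print(o['ee_pos'],quat(o).as_matrix(),o['joint_positions'])
path([.457,-.266,.020],frame(np.array([0,0,-1.]),np.array([1.,0,0])),g=.05,n=4)
p=cams.capture('wrist'); save(p,'w13.png')
L=(SX.inv().apply(cloud(p).reshape(-1,3)-C)*1e3).reshape(420,560,3); rr=np.hypot(L[...,0],L[...,1])
print('nut pts',((rr<19)&(abs(L[...,2])<9)).sum())
E
```

```text
[ 0.449 -0.253  0.1  ] [[ 0.052  0.998  0.023]
 [ 0.999 -0.052  0.01 ]
 [ 0.012  0.022 -1.   ]] [-0.745  0.583  1.831  0.035  0.719 -0.719]
[[-0.011, 0.006, 0.067],[0.004, -0.002, -0.008],0.05],
[[-0.011, 0.006, 0.067],[0.004, -0.002, -0.008],0.05],
[[-0.011, 0.006, 0.067],[0.004, -0.002, -0.008],0.05],
[[-0.011, 0.007, 0.067],[0.004, -0.002, -0.008],0.05],
nut pts 0
```

Emit:
jog_arm(
  steps=[
    [[-0.011, 0.006, 0.067], [0.004, -0.002, -0.008], 0.05],
    [[-0.011, 0.006, 0.067], [0.004, -0.002, -0.008], 0.05],
    [[-0.011, 0.006, 0.067], [0.004, -0.002, -0.008], 0.05],
    [[-0.011, 0.007, 0.067], [0.004, -0.002, -0.008], 0.05],
    [[0, 0, 0], [0, 0, 0], 0.05],
    [[0, 0, 0], [0, 0, 0], 0.05],
    [[0, 0, 0], [0, 0, 0], 0.05],
  ],
)

```text
time_s: 21.95
ee_pos: [0.458, -0.2681, 0.0212]
orientation: [0.001, 0.708, 0.706, -0.002]
wrist_force: [0.7, -0.1, -2.9]
width: 0.0131
finger_force: 89.1
```

```bash
python3 - <<'E'
from h import *
o=sensors.get_obs(); print(o['ee_pos'],o['wrist_force'])
path([.457,-.266,.0022],frame(np.array([0,0,-1.]),np.array([1.,0,0])),g=.05,n=1)
E
```

```text
[ 0.458 -0.268  0.021] [ 0.659 -0.108 -2.94 ]
[[0.007, -0.003, 0.063],[-0.0, 0.003, -0.001],0.05],
```

Emit:
jog_arm(
  steps=[
    [[0, 0, 0.03], [0, 0.003, 0], 0.05],
    [[0, 0, 0.02], [0, 0, 0], 0.05],
    [[0, 0, 0.008], [0, 0, 0], 0.05],
    [[0, 0, 0], [0, 0, 0], 0.05],
    [[0, 0, 0], [0, 0, 0], 0.05],
    [[0, 0, 0], [0, 0, 0], 0.05],
  ],
)

```text
time_s: 22.55
ee_pos: [0.4579, -0.2682, 0.0029]
orientation: [-0.001, 0.708, 0.707, -0.0]
wrist_force: [0.4, -0.2, -1.3]
width: 0.0125
finger_force: 89.2
```

Emit:
jog_arm(
  steps=[
    [[0, 0, 0.004], [0, 0, 0], 0.05],
    [[0, 0, 0], [0, 0, 0], 0.05],
    [[0, 0, 0], [0, 0, 0], 0.05],
  ],
)

```text
time_s: 22.85
ee_pos: [0.458, -0.2683, 0.0018]
orientation: [-0.001, 0.708, 0.707, -0.0]
wrist_force: [0.4, 0.6, -1.1]
width: 0.0133
finger_force: 89.3
```

Emit:
jog_arm(
  steps=[
    [[0, 0, 0.002], [0, 0, 0], 0.05],
    [[0, 0, 0], [0, 0, 0], 0.05],
    [[0, 0, 0], [0, 0, 0], 0.2],
    [[0, 0, 0], [0, 0, 0], 0.3],
    [[0, 0, 0], [0, 0, 0], 0.6],
    [[0, 0, 0], [0, 0, 0], 0.6],
    [[0, 0, 0], [0, 0, 0], 0.6],
  ],
  newtons=20,
)

```text
time_s: 23.55
ee_pos: [0.4577, -0.2681, 0.0009]
orientation: [-0.001, 0.708, 0.707, -0.0]
wrist_force: [0.3, -0.3, -0.7]
width: 0.0513
finger_force: 0.0
```

Emit:
jog_arm(
  steps=[
    [[0, 0, -0.03], [0, 0, 0], 0.6],
    [[0, 0, -0.08], [0, 0, 0], 0.6],
    [[0, 0, -0.15], [0, 0, 0], 0.6],
    [[0, 0, -0.15], [0, 0, 0], 0.6],
    [[0, 0, -0.15], [0, 0, 0], 0.6],
    [[0, 0, 0], [0, 0, 0], 0.6],
    [[0, 0, 0], [0, 0, 0], 0.6],
  ],
)

```text
time_s: 24.25
ee_pos: [0.4584, -0.2686, 0.1707]
orientation: [0.001, 0.708, 0.707, -0.0]
wrist_force: [-0.6, 0.0, -0.6]
width: 0.051
finger_force: 0.0
```

```bash
python3 - <<'E'
from h import *
loc()
p=cams.capture('wrist'); P=cloud(p); m=models.masks_of(p,'spanner_blue')
Q=P[m[0]['region']&(p['range_z']>0)]; print(m[0]['score'],len(Q),np.median(Q,0),Q.min(0),Q.max(0),np.polyfit(Q[:,1],Q[:,2],1))
# nut angle from above
p=cams.capture('top')
for q in ['spanner_yellow','pcb','spanner_blue']: print(q,[(np.array(d['at']),d['score']) for d in models.mark_of(p,q)[:1]])
path(S0+SX.apply([-.09,0,.15]),tool(0))
E
```

```text
local mm [ -93.533 -265.7    107.549] ydeg -1.2914213444117952 tilt [-0.406 -0.001 -0.914] F tool [ 0.022 -0.601  0.599] M tool [0.033 0.051 0.059] w 0.051033703427458374 0.0 q [-0.74   0.486  1.729 -0.     0.925 -0.739] 24.25
0.95 2546 [ 0.458 -0.24   0.009] [ 0.43  -0.337 -0.002] [ 0.484 -0.172  0.014] [-0.013  0.006]
spanner_yellow [(array([0.417, 0.209, 0.002]), 0.9)]
pcb [(array([ 0.398, -0.031,  0.002]), 0.66)]
spanner_blue [(array([ 0.397, -0.031,  0.002]), 0.72)]
[[0.147, -0.01, -0.024],[-0.045, 0.0, -0.002],1],
[[0.147, -0.008, -0.024],[-0.045, 0.0, -0.002],1],
[[0.147, -0.006, -0.025],[-0.045, 0.0, -0.002],1],
[[0.147, -0.004, -0.025],[-0.045, 0.0, -0.002],1],
[[0.147, -0.001, -0.025],[-0.045, 0.0, -0.002],1],
[[0.147, 0.001, -0.025],[-0.045, 0.0, -0.002],1],
```

Spanner lies flat. One numeric check of the nut from the side, then hand-in.

```bash
python3 - <<'E'
from h import *
path(S0+SX.apply([-.02,-.16,.06]),tool(-25),g=.6)
E
```

```text
[[0.071, 0.057, 0.007],[-0.053, 0.012, 0.052],0.6],
[[0.075, 0.05, 0.013],[-0.053, 0.012, 0.052],0.6],
[[0.079, 0.043, 0.018],[-0.053, 0.012, 0.052],0.6],
[[0.082, 0.034, 0.023],[-0.053, 0.012, 0.052],0.6],
[[0.083, 0.026, 0.027],[-0.053, 0.012, 0.052],0.6],
```

Emit:
jog_arm(
  steps=[
    [[0.071, 0.057, 0.007], [-0.053, 0.012, 0.052], 0.6],
    [[0.075, 0.05, 0.013], [-0.053, 0.012, 0.052], 0.6],
    [[0.079, 0.043, 0.018], [-0.053, 0.012, 0.052], 0.6],
    [[0.082, 0.034, 0.023], [-0.053, 0.012, 0.052], 0.6],
    [[0.083, 0.026, 0.027], [-0.053, 0.012, 0.052], 0.6],
    [[0, 0, 0], [0, 0, 0], 0.6],
    [[0, 0, 0], [0, 0, 0], 0.6],
    [[0, 0, 0], [0, 0, 0], 0.6],
  ],
)

```text
time_s: 25.35
ee_pos: [0.5444, -0.1632, 0.1586]
orientation: [0.112, 0.819, 0.534, 0.177]
wrist_force: [0.7, -0.6, 0.5]
width: 0.0516
finger_force: 0.0
```

```bash
python3 - <<'E'
from h import *
loc(); p=cams.capture('wrist'); save(p,'w14.png')
L=(SX.inv().apply(cloud(p).reshape(-1,3)-C)*1e3).reshape(420,560,3); rr=np.hypot(L[...,0],L[...,1]); hsv=cv2.cvtColor(p['color'],cv2.COLOR_RGB2HSV)
k=(rr<22)&(L[...,2]>-4)&(L[...,2]<8)&(rr>12.5); q=L[k]; print('hex pts',k.sum())
a=np.degrees(np.arctan2(q[:,1],q[:,0]))
for s in range(-180,180,10):
    t=rr[k][(a>=s)&(a<s+10)]
    if len(t)>8: print(s+5,len(t),round(float(np.percentile(t,95)),1),end=' | ')
red=((hsv[...,0]<8)|(hsv[...,0]>172))&(hsv[...,1]>100)&(rr<45)&(L[...,2]<25)
print('\nred',[(np.round(L[v,u],1).tolist(),round(float(np.degrees(np.arctan2(L[v,u][1],L[v,u][0]))))) for v,u in np.argwhere(red)[::max(1,red.sum()//15)]])
E
```

```text
local mm [ -18.086 -161.957   60.686] ydeg -24.886041223767137 tilt [ 0.003 -0.002 -1.   ] F tool [-0.177  0.993 -0.193] M tool [ 0.165 -0.115  0.009] w 0.05158663774505245 0.0 q [-0.619  0.47   1.948  0.598  0.445 -0.711] 25.35
hex pts 513
-155 12 16.5 | -145 38 18.1 | -135 79 18.5 | -125 69 17.3 | -115 61 16.6 | -105 56 16.3 | -95 65 16.8 | -85 66 18.0 | -75 52 18.5 | -65 14 17.0 | 
red []
```

```bash
cat > fit.py <<'E'
from h import *
from scipy.ndimage import map_coordinates,gaussian_filter
def ortho(p,z,half=40,s=.25):
    g=np.arange(-half,half,s); X,Y=np.meshgrid(g,g,indexing='ij')
    W=C+SX.apply(np.stack([X.ravel(),Y.ravel(),np.full(X.size,z)],1)/1e3)
    c=(W-p['pose'][:3,3])@p['pose'][:3,:3]; x,y=c[:,0]/c[:,2],c[:,1]/c[:,2]; f=1+p['k1']*(x*x+y*y)
    G=cv2.cvtColor(p['color'],cv2.COLOR_RGB2GRAY).astype(float)
    return gaussian_filter(map_coordinates(G,[p['fy']*y*f+p['cy'],p['fx']*x*f+p['cx']],order=1).reshape(X.shape),1.5)
def fit(I,nsides,apo,sect,th,half=40,s=.25):
    gx,gy=np.gradient(I,s); out=[]
    h=apo*np.tan(np.pi/nsides)*.9; t=np.linspace(-h,h,30)
    for a in th:
        for dx in np.arange(-3,3.1,.5):
            for dy in np.arange(-3,3.1,.5):
                v=0;n=0
                for k in range(nsides):
                    b=np.radians(a+k*360/nsides); N=np.array([np.cos(b),np.sin(b)]); T=np.array([-N[1],N[0]])
                    P=N*apo+t[:,None]*T; an=np.degrees(np.arctan2(P[:,1],P[:,0])); P=P[(an>sect[0])&(an<sect[1])]+[dx,dy]
                    if len(P)<4: continue
                    ij=(P.T+half)/s; v+=abs(map_coordinates(gx,ij,order=1)*N[0]+map_coordinates(gy,ij,order=1)*N[1]).sum(); n+=len(P)
                out.append((v/n,a,dx,dy))
    return sorted(out,reverse=True)
p=cams.capture('wrist')
best={}
for r_ in fit(ortho(p,6),6,16,(-165,-55),range(-30,30,2)): best.setdefault(r_[1],r_)
print('hex',[tuple(np.round(x,2).tolist()) for x in list(best.values())[:8]])
best={}
for r_ in fit(ortho(p,-15),4,22,(-179,-10),range(-16,17,2)): best.setdefault(r_[1],r_)
print('flange',[tuple(np.round(x,2).tolist()) for x in list(best.values())[:5]])
P=cloud(p); L=(SX.inv().apply(P.reshape(-1,3)-C)*1e3); rr=np.hypot(L[:,0],L[:,1])
a=np.degrees(np.arctan2(L[:,1],L[:,0]))
print('flange z',np.median(L[(rr>23)&(rr<27)&(abs(a+135)<8)],0),'collar z/r',np.median(rr[(abs(L[:,2]-14)<4)&(rr<15)&(a<-60)&(a>-150)]))
print('side pts',[(s,round(float(np.median(rr[(abs(L[:,2]-1)<3)&(rr>13)&(rr<21)&(abs(a-s)<4)])),2)) for s in range(-150,-60,8) if ((abs(L[:,2]-1)<3)&(rr>13)&(rr<21)&(abs(a-s)<4)).sum()>4])
E
python3 fit.py
```

```text
hex [(52.42, 4.0, 2.5, 3.0), (47.85, 2.0, 2.5, 3.0), (45.31, 6.0, 2.5, 3.0), (41.71, 0.0, 2.0, 3.0), (39.01, -2.0, 1.0, 3.0), (37.47, -4.0, 0.5, 3.0), (36.43, -8.0, -0.5, 3.0), (36.22, 8.0, 2.5, 3.0)]
flange [(26.88, 0.0, -0.5, -1.0), (23.93, 2.0, -0.5, -1.0), (21.19, -2.0, 0.0, -1.0), (20.74, 4.0, -1.0, -0.5), (17.89, 6.0, -1.5, 0.5)]
flange z [-17.528 -18.019 -14.193] collar z/r nan
side pts [(-134, 17.87), (-126, 17.07), (-118, 16.3), (-110, 16.2), (-102, 16.03), (-94, 16.49), (-86, 17.3), (-78, 17.85), (-70, 16.79)]
  return _methods._mean(a, axis=axis, dtype=dtype,
  ret = ret.dtype.type(ret / rcount)
```

```bash
cat > fit2.py <<'E'
from fit import ortho,fit
from h import *
from scipy.optimize import least_squares
p=cams.capture('wrist'); L=SX.inv().apply(cloud(p).reshape(-1,3)-C)*1e3; rr=np.hypot(L[:,0],L[:,1])
for lo,hi in [(-3,4),(-4,2),(0,5)]:
    q=L[(L[:,2]>lo)&(L[:,2]<hi)&(rr<22)&(rr>13)][:,:2]
    def res(v,q=q):
        b=np.radians(v[2]+60*np.arange(6)); return (((q-v[:2])@np.stack([np.cos(b),np.sin(b)])).max(1)-16)
    s=[least_squares(res,[0,0,t],loss='soft_l1',f_scale=.4) for t in range(-30,30,6)]; s.sort(key=lambda x:x.cost)
    print(len(q),[(np.round(x.x,2).tolist(),round(x.cost,2)) for x in s[:4]])
    for t in (-8,-4,0,4,8,12,16):
        x=least_squares(lambda v:res([v[0],v[1],t]),[0,0],loss='soft_l1',f_scale=.4); print(t,np.round(x.x,2),round(x.cost,2),end=' | ')
    print()
for z in (6,7):
  best={}
  for r_ in fit(ortho(p,z),6,16,(-150,-65),range(-30,30,2)):
    if abs(r_[2])<=1.6 and abs(r_[3])<=1.6: best.setdefault(r_[1],r_)
  print('hex',z,[tuple(np.round(x,2).tolist()) for x in list(best.values())[:6]])
E
sed -i 's/^p=cams.capture.*/if __name__!="__main__": raise_=1\np=cams.capture("wrist")/' fit.py
python3 - <<'E'
s=open('fit.py').read(); i=s.index('if __name__'); open('fit.py','w').write(s[:i])
E
python3 fit2.py
```

```text
181 [([-0.35, 0.07, 12.75], np.float64(5.23)), ([-0.35, 0.07, 12.75], np.float64(5.23)), ([-0.35, 0.07, -47.25], np.float64(5.23)), ([-0.35, 0.07, -47.25], np.float64(5.23))]
-8 [ 0.44 -0.63] 53.42 | -4 [ 0.59 -0.58] 46.0 | 0 [ 0.48 -0.47] 36.27 | 4 [ 0.34 -0.32] 24.88 | 8 [ 0.09 -0.16] 13.08 | 12 [-0.25  0.03] 5.5 | 16 [-0.76  0.19] 9.17 | 
151 [([-0.38, 0.0, -47.31], np.float64(4.25)), ([-0.38, 0.0, 12.69], np.float64(4.25)), ([-0.38, 0.0, 12.69], np.float64(4.25)), ([-0.38, 0.0, 12.69], np.float64(4.25))]
-8 [ 0.39 -0.66] 43.36 | -4 [ 0.57 -0.6 ] 37.81 | 0 [ 0.45 -0.49] 29.95 | 4 [ 0.35 -0.35] 20.52 | 8 [ 0.08 -0.2 ] 10.61 | 12 [-0.31 -0.03] 4.42 | 16 [-0.8   0.11] 7.71 | 
140 [([-0.16, 0.19, 12.6], np.float64(11.81)), ([-0.16, 0.19, 12.6], np.float64(11.81)), ([-0.16, 0.19, 12.6], np.float64(11.81)), ([-0.16, 0.19, 12.6], np.float64(11.81))]
-8 [ 1.25 -0.44] 47.24 | -4 [ 1.15 -0.33] 41.01 | 0 [ 1.02 -0.22] 33.71 | 4 [ 0.76 -0.1 ] 25.55 | 8 [0.4  0.02] 17.08 | 12 [-0.09  0.17] 11.91 | 16 [-0.53  0.29] 14.83 | 
hex 6 [(29.27, -20.0, 1.0, 1.5), (28.96, -16.0, 1.5, 1.5), (28.89, -18.0, 1.0, 1.5), (28.64, -22.0, 1.0, 1.5), (28.58, -24.0, 1.0, 1.5), (28.51, -14.0, 1.5, 1.5)]
hex 7 [(31.49, -12.0, 1.5, 1.5), (31.31, -10.0, 1.5, 1.5), (30.92, -14.0, 1.0, 1.5), (30.9, -16.0, 1.0, 1.5), (30.72, -18.0, 0.5, 1.5), (30.61, -20.0, 0.5, 1.5)]
```

The depth fit puts the hexagon about 12° short of 60°. Either pull_up is near 47° or the nut backed off on its free thread while I unloaded. A moderate finger turn settles which, and it cannot pull the nut up.

```bash
python3 - <<'E'
from h import *
o=sensors.get_obs(); print(o['time_s'])
path(S0+SX.apply([.00085,-.00005,.13]),tool(15),g=1,n=6)
E
```

```text
25.5
[[0.086, -0.028, -0.039],[0.0, 0.0, -0.074],1],
[[0.089, -0.018, -0.038],[0.0, 0.0, -0.074],1],
[[0.09, -0.008, -0.038],[0.0, 0.0, -0.074],1],
[[0.091, 0.003, -0.038],[0.0, 0.0, -0.074],1],
[[0.09, 0.013, -0.038],[0.0, 0.0, -0.074],1],
[[0.087, 0.023, -0.038],[0.0, 0.0, -0.074],1],
```

Emit:
jog_arm(
  steps=[
    [[0.086, -0.028, -0.039], [0, 0, -0.074], 1],
    [[0.089, -0.018, -0.038], [0, 0, -0.074], 1],
    [[0.09, -0.008, -0.038], [0, 0, -0.074], 1],
    [[0.091, 0.003, -0.038], [0, 0, -0.074], 1],
    [[0.09, 0.013, -0.038], [0, 0, -0.074], 1],
    [[0.087, 0.023, -0.038], [0, 0, -0.074], 1],
    [[0, 0, 0], [0, 0, 0], 1],
    [[0, 0, 0], [0, 0, 0], 1],
    [[0, 0, 0], [0, 0, 0], 1],
  ],
)

```text
time_s: 26.4
ee_pos: [0.5302, -0.0012, 0.2286]
orientation: [0.165, 0.589, 0.781, 0.129]
wrist_force: [0.8, 0.2, -0.4]
width: 0.0852
finger_force: 0.0
```

```bash
python3 - <<'E'
from h import *
loc(); path(S0+SX.apply([.00085,-.00005,.0095]),tool(15),g=1,n=4)
E
```

```text
local mm [  0.293   0.304 129.138] ydeg 14.903504919647627 tilt [ 0.003 -0.002 -1.   ] F tool [0.073 0.619 0.71 ] M tool [ 0.192 -0.039 -0.05 ] w 0.08518506612786875 0.0 q [-0.282  0.287  1.981  0.262  0.482 -0.77 ] 26.4
[[-0.0, 0.0, 0.1],[0.0, 0.0, -0.0],1],
[[-0.0, 0.0, 0.1],[0.0, 0.0, -0.0],1],
[[-0.0, 0.0, 0.1],[0.0, 0.0, -0.0],1],
[[-0.0, 0.0, 0.1],[0.0, 0.0, -0.0],1],
```

Emit:
jog_arm(
  steps=[
    [[0, 0, 0.1], [0, 0, 0], 1],
    [[0, 0, 0.1], [0, 0, 0], 0.8],
    [[0, 0, 0.1], [0, 0, 0], 0.6],
    [[0, 0, 0.1], [0, 0, 0], 0.5],
    [[0, 0, 0], [0, 0, 0], 0.5],
    [[0, 0, 0], [0, 0, 0], 0.1],
    [[0, 0, 0], [0, 0, 0], 0.1],
    [[0, 0, 0], [0, 0, 0], 0.1],
    [[0, 0, 0], [0, 0, 0], 0.1],
    [[0, 0, 0], [0, 0, 0], 0.1],
  ],
  newtons=25,
)

```text
time_s: 27.4
ee_pos: [0.5791, 0.0001, 0.1198]
orientation: [0.166, 0.588, 0.781, 0.129]
wrist_force: [1.2, -5.0, -8.5]
width: 0.0225
finger_force: 25.4
```

```bash
python3 - <<'E'
from h import *
loc()
E
```

```text
local mm [0.651 0.678 9.838] ydeg 15.005210942824323 tilt [ 0.004 -0.002 -1.   ] F tool [-4.166 -3.738  8.246] M tool [ 0.817 -0.627  0.039] w 0.02251695825313192 25.437305867671967 q [-0.249  0.551  1.968  0.471  0.237 -0.967] 27.4
```

Emit:
jog_arm(
  steps=[
    [[0, 0, 0], [0, 0, 0.03], 0.1],
    [[0, 0, 0], [0, 0, 0.03], 0.1],
  ],
)

```text
time_s: 27.6
ee_pos: [0.5791, 0.0004, 0.1198]
orientation: [0.16, 0.624, 0.753, 0.136]
wrist_force: [1.2, -8.4, -5.9]
width: 0.0221
finger_force: 25.6
```

```bash
python3 - <<'E'
from h import *
loc()
E
```

```text
local mm [0.737 1.012 9.856] ydeg 9.618942554694682 tilt [ 0.004 -0.002 -1.   ] F tool [-8.053 -2.883  5.848] M tool [ 0.793 -1.305 -0.05 ] w 0.022088548333718004 25.643807351589203 q [-0.248  0.551  1.968  0.47   0.238 -0.872] 27.6
```

Emit:
jog_arm(
  steps=[
    [[0, 0, 0], [0, 0, 0.05], 0.1],
    [[0, 0, 0], [0, 0, 0.05], 0.1],
  ],
)

```text
time_s: 27.8
ee_pos: [0.5792, 0.0014, 0.12]
orientation: [0.148, 0.681, 0.701, 0.149]
wrist_force: [1.2, -6.2, -6.5]
width: 0.0226
finger_force: 25.6
```

```bash
python3 - <<'E'
from h import *
loc()
E
```

```text
local mm [0.877 1.931 9.978] ydeg 0.5367622479355187 tilt [ 0.004 -0.    -1.   ] F tool [-6.238 -1.767  6.413] M tool [ 0.328 -0.984 -0.095] w 0.022581557379545023 25.590527057647705 q [-0.247  0.551  1.967  0.472  0.239 -0.713] 27.8
```

Emit:
jog_arm(
  steps=[
    [[0, 0, 0], [0, 0, 0.05], 0.1],
    [[0, 0, 0], [0, 0, 0.05], 0.1],
  ],
)

```text
time_s: 28.0
ee_pos: [0.5794, 0.0015, 0.1202]
orientation: [0.136, 0.734, 0.646, 0.16]
wrist_force: [4.9, 6.6, -3.8]
width: 0.0223
finger_force: 25.5
```

```bash
python3 - <<'E'
from h import *
loc()
E
```

```text
local mm [ 1.163  2.086 10.134] ydeg -8.45440654352071 tilt [ 0.004 -0.    -1.   ] F tool [6.856 2.072 5.56 ] M tool [-0.183  1.119 -0.195] w 0.02234145080020107 25.5460488027893 q [-0.247  0.551  1.967  0.472  0.239 -0.556] 28.0
```

Emit:
jog_arm(
  steps=[
    [[0, 0, 0], [0, 0, 0.05], 0.1],
    [[0, 0, 0], [0, 0, 0.05], 0.1],
    [[0, 0, 0], [0, 0, 0], 0.1],
  ],
)

```text
time_s: 28.3
ee_pos: [0.5797, 0.0014, 0.1205]
orientation: [0.123, 0.782, 0.587, 0.171]
wrist_force: [3.4, 2.8, -3.1]
width: 0.022
finger_force: 25.6
```

```bash
python3 - <<'E'
from h import *
loc()
E
```

```text
local mm [ 1.545  1.986 10.25 ] ydeg -17.27415839441986 tilt [ 0.005 -0.001 -1.   ] F tool [3.164 0.984 4.195] M tool [ 0.023  0.608 -0.234] w 0.022007272423499223 25.57836058724206 q [-0.247  0.55   1.967  0.472  0.239 -0.402] 28.3
```

Emit:
jog_arm(
  steps=[
    [[0, 0, 0], [0, 0, 0], 0.6],
    [[0, 0, 0], [0, 0, 0], 0.6],
    [[0, 0, 0], [0, 0, 0], 0.8],
    [[0, 0, -0.14], [0, 0, 0], 1],
    [[0, 0, -0.14], [0, 0, 0], 1],
    [[0, 0, -0.12], [0, 0, 0], 1],
  ],
)

```text
time_s: 28.9
ee_pos: [0.5288, -0.0003, 0.2296]
orientation: [0.123, 0.783, 0.586, 0.169]
wrist_force: [0.3, 0.5, 0.6]
width: 0.0854
finger_force: 0.0
```

```bash
python3 - <<'E'
from h import *
path(S0+SX.apply([-.018,-.162,.0607]),tool(-25),g=1,n=5)
E
```

```text
[[-0.107, 0.021, 0.047],[0.0, 0.0, 0.017],1],
[[-0.107, 0.024, 0.047],[0.0, 0.0, 0.017],1],
[[-0.106, 0.027, 0.047],[0.0, 0.0, 0.017],1],
[[-0.105, 0.03, 0.047],[0.0, 0.0, 0.017],1],
[[-0.104, 0.033, 0.047],[0.0, 0.0, 0.017],1],
```

Emit:
jog_arm(
  steps=[
    [[-0.107, 0.021, 0.02], [0, 0, 0.017], 1],
    [[-0.107, 0.024, 0.047], [0, 0, 0.017], 1],
    [[-0.106, 0.027, 0.047], [0, 0, 0.017], 1],
    [[-0.105, 0.03, 0.047], [0, 0, 0.017], 1],
    [[-0.104, 0.033, 0.074], [0, 0, 0.017], 1],
    [[0, 0, 0], [0, 0, 0], 1],
    [[0, 0, 0], [0, 0, 0], 1],
    [[0, 0, 0], [0, 0, 0], 1],
  ],
)

```text
time_s: 29.7
ee_pos: [0.5453, -0.162, 0.1577]
orientation: [0.111, 0.82, 0.533, 0.178]
wrist_force: [1.8, 0.6, 0.4]
width: 0.0853
finger_force: 0.0
```

```bash
sed -i '/^for z in (6,7)/,$d' fit2.py; python3 fit2.py | grep '\[(\['; python3 -c "
from h import *
loc()"
```

```text
171 [([-0.53, 0.01, -47.19], np.float64(4.45)), ([-0.53, 0.01, 12.81], np.float64(4.45)), ([-0.53, 0.01, 12.81], np.float64(4.45)), ([-0.53, 0.01, 12.81], np.float64(4.45))]
131 [([-0.53, 0.0, -46.83], np.float64(2.89)), ([-0.53, 0.0, 13.17], np.float64(2.89)), ([-0.53, 0.0, -46.83], np.float64(2.89)), ([-0.53, 0.0, 13.17], np.float64(2.89))]
154 [([-0.47, 0.1, 12.61], np.float64(9.25)), ([-0.47, 0.1, 12.61], np.float64(9.25)), ([-0.47, 0.1, 12.61], np.float64(9.25)), ([-0.47, 0.1, -47.39], np.float64(9.25))]
local mm [ -17.327 -160.489   59.636] ydeg -24.967828833361377 tilt [ 0.003 -0.    -1.   ] F tool [ 0.312 -0.242 -0.58 ] M tool [ 0.146 -0.044  0.016] w 0.08574681445995853 0.0 q [-0.616  0.472  1.947  0.599  0.445 -0.708] 29.75
```

```bash
cat > fit3.py <<'E'
from h import *
from scipy.optimize import least_squares
c=np.load('c_w1.npy'); L=SX.inv().apply(c[...,:3].reshape(-1,3)-C)*1e3; rr=np.hypot(L[:,0],L[:,1]); col=c[...,3:].reshape(-1,3)
for lo,hi in [(-4,4),(-5,2)]:
    q=L[(L[:,2]>lo)&(L[:,2]<hi)&(rr<22)&(rr>13)][:,:2]; a=np.degrees(np.arctan2(q[:,1],q[:,0])); print(len(q),np.percentile(a,[2,25,50,75,98]))
    res=lambda v:((q-v[:2])@np.stack([np.cos(np.radians(v[2]+60*np.arange(6))),np.sin(np.radians(v[2]+60*np.arange(6)))])).max(1)-16
    for t in range(-30,30,5):
        x=least_squares(lambda v:res([v[0],v[1],t]),[0,0],loss='soft_l1',f_scale=.4); print(t,np.round(x.x,2),round(x.cost,2),end=' | ')
    print()
# top-face rim radius by angle
k=(L[:,2]>3.5)&(L[:,2]<8)&(rr<21)&(rr>12.5); q=L[k]; a=np.degrees(np.arctan2(q[:,1],q[:,0]))
print([(s,int((abs(a-s)<6).sum()),round(float(np.percentile(rr[k][abs(a-s)<6],92)),1)) for s in range(-174,180,12) if (abs(a-s)<6).sum()>6])
red=(col[:,0]>1.8*col[:,1])&(col[:,0]>1.8*col[:,2])&(col[:,0]>60)&(rr<40)&(L[:,2]<25)
print('red',[(np.round(x,1).tolist(),round(float(np.degrees(np.arctan2(x[1],x[0]))))) for x in L[red][:12]])
p=cams.capture('wrist'); L=SX.inv().apply(cloud(p).reshape(-1,3)-C)*1e3; rr=np.hypot(L[:,0],L[:,1]); col=p['color'].reshape(-1,3).astype(float)
red=(col[:,0]>1.6*col[:,1])&(col[:,0]>1.6*col[:,2])&(col[:,0]>40)&(rr<45)&(L[:,2]<25)
print('red now',[(np.round(x,1).tolist(),round(float(np.degrees(np.arctan2(x[1],x[0]))))) for x in L[red][::3][:12]])
for n in ['w12.png','w7.png','w4.png','w1.png']:
    im=cv2.imread('pics/'+n).astype(float); m=(im[...,2]>1.8*im[...,1])&(im[...,2]>1.8*im[...,0])&(im[...,2]>60); v,u=np.nonzero(m[:260,190:360]); print(n,len(v),[(int(a)+190,int(b)) for a,b in zip(u,v)][:40:4])
E
python3 fit3.py
```

```text
71 [-176.522   94.982  123.318  148.652  176.856]
-30 [-0.19  0.08] 23.25 | -25 [-0.17  0.1 ] 19.2 | -20 [-0.21  0.03] 13.56 | -15 [-0.08  0.04] 6.74 | -10 [-0.02  0.06] 1.4 | -5 [0.05 0.17] 2.65 | 0 [0.02 0.17] 8.67 | 5 [0.18 0.35] 14.58 | 10 [0.11 0.42] 19.54 | 15 [-0.08  0.27] 22.95 | 20 [-0.01  0.31] 24.92 | 25 [-0.01  0.19] 24.97 | 
53 [-174.604   95.023  119.43   148.453  178.024]
-30 [-0.2  -0.14] 16.45 | -25 [-0.05  0.05] 13.7 | -20 [-0.07  0.05] 9.91 | -15 [-0.01  0.09] 5.11 | -10 [-0.01  0.07] 1.0 | -5 [-0.02  0.14] 1.68 | 0 [-0.14  0.04] 5.82 | 5 [0.02 0.2 ] 10.18 | 10 [-0.05  0.11] 14.39 | 15 [-0.19  0.06] 17.21 | 20 [-0.16 -0.09] 18.54 | 25 [-0.07 -0.13] 18.04 | 
[(-174, 17, 16.7), (-162, 20, 17.5), (-150, 15, 16.5), (-138, 12, 15.6), (-126, 10, 15.6), (-114, 10, 16.2), (-102, 12, 17.2), (18, 10, 18.0), (30, 14, 16.9), (42, 12, 16.1), (54, 13, 15.9), (66, 15, 16.3), (78, 19, 18.0), (90, 22, 17.4), (102, 17, 16.1), (114, 16, 16.2), (126, 18, 16.5), (138, 25, 17.8), (150, 22, 17.2), (162, 16, 16.3), (174, 15, 16.0)]
red [([25.1, 0.3, -19.8], 1), ([25.7, -0.2, -19.0], 0), ([26.4, 0.6, -18.9], 1), ([27.1, -0.0, -18.5], 0), ([27.7, 0.8, -18.4], 2)]
red now []
w12.png 86 [(265, 0), (269, 0), (265, 1), (269, 1), (273, 1), (268, 2), (272, 2), (268, 3), (272, 3), (268, 4)]
w7.png 74 [(233, 0), (237, 0), (308, 0), (312, 0), (316, 0), (236, 1), (307, 1), (311, 1), (315, 1), (236, 2)]
w4.png 39 [(195, 117), (196, 118), (196, 119), (196, 120), (201, 130), (200, 131), (199, 132), (203, 132), (203, 133), (309, 186)]
w1.png 50 [(320, 82), (320, 83), (319, 84), (323, 84), (322, 85), (322, 86), (310, 92), (310, 93), (308, 94), (312, 94)]
```

The fit method reads −8.5° on the first picture, as expected, so it holds and the 12° shortfall is real. The torque in that finger turn stayed below the first run's slip value, so the grip was poor. I'll repeat it deeper and firmer.

```bash
python3 - <<'E'
from h import *
path(S0+SX.apply([.00085,-.00005,.13]),tool(30),g=1,n=7)
E
```

```text
[[0.073, -0.024, -0.033],[0.0, 0.0, -0.087],1],
[[0.076, -0.014, -0.033],[0.0, 0.0, -0.087],1],
[[0.077, -0.004, -0.033],[0.0, 0.0, -0.087],1],
[[0.077, 0.007, -0.033],[0.0, 0.0, -0.087],1],
[[0.075, 0.017, -0.033],[0.0, 0.0, -0.087],1],
[[0.072, 0.027, -0.033],[0.0, 0.0, -0.087],1],
[[0.068, 0.037, -0.033],[0.0, 0.0, -0.087],1],
```

Emit:
jog_arm(
  steps=[
    [[0.073, -0.024, -0.033], [0, 0, -0.087], 1],
    [[0.076, -0.014, -0.033], [0, 0, -0.087], 1],
    [[0.077, -0.004, -0.033], [0, 0, -0.087], 1],
    [[0.077, 0.007, -0.033], [0, 0, -0.087], 1],
    [[0.075, 0.017, -0.033], [0, 0, -0.087], 1],
    [[0.072, 0.027, -0.033], [0, 0, -0.087], 1],
    [[0.068, 0.037, -0.033], [0, 0, -0.087], 1],
    [[0, 0, 0], [0, 0, 0], 1],
    [[0, 0, 0], [0, 0, 0], 1],
  ],
)

```text
time_s: 30.7
ee_pos: [0.5314, -0.0011, 0.229]
orientation: [0.181, 0.482, 0.851, 0.107]
wrist_force: [-0.4, -0.1, 0.8]
width: 0.0851
finger_force: 0.0
```

Emit:
jog_arm(
  steps=[
    [[0, 0, 0.1], [0, 0, 0], 1],
    [[0, 0, 0.1], [0, 0, 0], 0.8],
    [[0, 0, 0.1], [0, 0, 0], 0.6],
    [[0, 0, 0.09], [0, 0, 0], 0.5],
    [[0, 0, 0], [0, 0, 0], 0.5],
    [[0, 0, 0], [0, 0, 0], 0.5],
    [[0, 0, 0], [0, 0, 0], 0.5],
  ],
  newtons=30,
)

```text
time_s: 31.4
ee_pos: [0.5794, -0.0018, 0.1224]
orientation: [0.181, 0.483, 0.85, 0.107]
wrist_force: [0.4, -0.2, -0.5]
width: 0.0428
finger_force: 0.0
```

```bash
python3 - <<'E'
from h import *
loc(); path(S0+SX.apply([.00085,-.00005,.0082]),tool(30),g=.5,n=1)
E
```

```text
local mm [ 1.965 -1.289 12.167] ydeg 29.73407503655118 tilt [ 0.004 -0.002 -1.   ] F tool [-0.206  0.034  0.61 ] M tool [ 0.195  0.087 -0.045] w 0.042828038587452405 0.0 q [-0.253  0.546  1.966  0.465  0.245 -1.221] 31.4
[[0.005, -0.001, 0.013],[0.002, 0.002, -0.003],0.5],
```

Emit:
jog_arm(
  steps=[
    [[0.005, -0.001, 0.012], [0.002, 0.002, -0.003], 0.5],
    [[0, 0, 0], [0, 0, 0], 0.5],
    [[0, 0, 0], [0, 0, 0], 0.1],
    [[0, 0, 0], [0, 0, 0], 0.1],
    [[0, 0, 0], [0, 0, 0], 0.1],
    [[0, 0, 0], [0, 0, 0], 0.1],
    [[0, 0, 0], [0, 0, 0], 0.1],
  ],
)

```text
time_s: 32.1
ee_pos: [0.5798, -0.0004, 0.1184]
orientation: [0.179, 0.481, 0.852, 0.105]
wrist_force: [-3.5, -1.4, 5.9]
width: 0.0226
finger_force: 29.1
```

```bash
python3 -c "
from h import *
loc()"
```

```text
local mm [0.73  0.108 8.329] ydeg 30.05373293999503 tilt [-0. -0. -1.] F tool [-0.783 -1.403 -6.848] M tool [ 0.444 -0.015 -0.015] w 0.022589989230176164 29.101239144802094 q [-0.25   0.554  1.964  0.464  0.243 -1.224] 32.1
```

Emit:
jog_arm(
  steps=[
    [[0, 0, 0], [0, 0, 0.04], 0.1],
    [[0, 0, 0], [0, 0, 0.04], 0.1],
    [[0, 0, 0], [0, 0, 0.04], 0.1],
  ],
)

```text
time_s: 32.4
ee_pos: [0.58, -0.0007, 0.1184]
orientation: [0.169, 0.559, 0.803, 0.122]
wrist_force: [-4.0, 4.3, 4.0]
width: 0.0221
finger_force: 29.3
```

```bash
python3 -c "
from h import *
loc()"
```

```text
local mm [ 0.89  -0.175  8.236] ydeg 19.225656549220982 tilt [-0.    -0.001 -1.   ] F tool [ 4.75  -0.383 -5.27 ] M tool [ 0.211  0.958 -0.113] w 0.022099432374005128 29.288348257541656 q [-0.25   0.555  1.964  0.463  0.243 -1.034] 32.4
```

Emit:
jog_arm(
  steps=[
    [[0, 0, 0], [0, 0, 0.04], 0.1],
    [[0, 0, 0], [0, 0, 0.04], 0.1],
    [[0, 0, 0], [0, 0, 0.04], 0.1],
  ],
)

```text
time_s: 32.7
ee_pos: [0.58, -0.0007, 0.1183]
orientation: [0.156, 0.632, 0.747, 0.137]
wrist_force: [-2.2, -0.6, 4.8]
width: 0.0223
finger_force: 31.1
```

```bash
python3 -c "
from h import *
loc()"
```

```text
local mm [ 0.845 -0.173  8.111] ydeg 8.430955441704244 tilt [-0.    -0.001 -1.   ] F tool [-0.512 -0.179 -5.304] M tool [ 0.322  0.303 -0.357] w 0.02228969871976084 31.088184334512334 q [-0.25   0.555  1.964  0.463  0.242 -0.845] 32.7
```

Emit:
jog_arm(
  steps=[
    [[0, 0, 0], [0, 0, 0.05], 0.1],
    [[0, 0, 0], [0, 0, 0.05], 0.1],
    [[0, 0, 0], [0, 0, 0], 0.6],
    [[0, 0, 0], [0, 0, 0], 0.6],
    [[0, 0, 0], [0, 0, 0], 0.8],
    [[0, 0, -0.14], [0, 0, 0], 1],
    [[0, 0, -0.14], [0, 0, 0], 1],
    [[0, 0, -0.12], [0, 0, 0], 1],
    [[0, 0, 0], [0, 0, 0], 1],
    [[0, 0, 0], [0, 0, 0], 1],
  ],
)

```text
time_s: 33.7
ee_pos: [0.5315, -0.0014, 0.2282]
orientation: [0.145, 0.688, 0.695, 0.149]
wrist_force: [-0.3, -0.0, 0.3]
width: 0.0854
finger_force: 0.0
```

```bash
python3 fit2.py | grep '\[(\['; python3 - <<'E'
from h import *
o=sensors.get_obs(); print(o['time_s'])
path(S0+SX.apply([-.03,-.16,.08]),tool(-25),g=1,n=5)
E
```

```text
58 [([-0.22, -0.18, 12.83], np.float64(0.84)), ([-0.22, -0.18, 12.83], np.float64(0.84)), ([-0.22, -0.18, 12.83], np.float64(0.84)), ([-0.22, -0.18, -47.17], np.float64(0.84))]
50 [([-0.17, -0.2, -47.01], np.float64(0.6)), ([-0.17, -0.2, 12.99], np.float64(0.6)), ([-0.17, -0.2, 12.99], np.float64(0.6)), ([-0.17, -0.2, 12.99], np.float64(0.6))]
64 [([-0.21, -0.23, 13.19], np.float64(2.78)), ([-0.21, -0.23, 13.19], np.float64(2.78)), ([-0.21, -0.23, 13.19], np.float64(2.78)), ([-0.21, -0.23, 13.19], np.float64(2.78))]
33.75
[[-0.107, -0.019, 0.032],[-0.0, 0.0, 0.054],1],
[[-0.108, -0.01, 0.032],[-0.0, 0.0, 0.054],1],
[[-0.109, -0.001, 0.032],[-0.0, 0.0, 0.054],1],
[[-0.108, 0.008, 0.032],[-0.0, 0.0, 0.054],1],
[[-0.107, 0.018, 0.032],[-0.0, 0.0, 0.054],1],
```

All three viewpoints give 47° and the fingers cannot move the nut, so pull_up is about 0.82. That is inside the band but on its edge. There's time and margin (up to 74°), so I'll fetch the spanner again and add about 10°.

```bash
python3 - <<'E'
from h import *
path([.458,-.268,.10],frame(np.array([0,0,-1.]),np.array([1.,0,0])),g=.6,n=8)
E
```

```text
[[-0.111, -0.05, 0.035],[0.033, -0.0, 0.001],0.6],
[[-0.111, -0.048, 0.038],[0.033, -0.0, 0.001],0.6],
[[-0.111, -0.046, 0.04],[0.033, -0.0, 0.001],0.6],
[[-0.111, -0.044, 0.043],[0.033, -0.0, 0.001],0.6],
[[-0.111, -0.041, 0.045],[0.033, -0.0, 0.001],0.6],
[[-0.111, -0.039, 0.047],[0.033, -0.0, 0.001],0.6],
[[-0.111, -0.036, 0.049],[0.033, -0.0, 0.001],0.6],
[[-0.111, -0.033, 0.051],[0.033, -0.0, 0.001],0.6],
```

Emit:
jog_arm(
  steps=[
    [[-0.111, -0.05, 0.035], [0.033, 0, 0.001], 0.6],
    [[-0.111, -0.048, 0.038], [0.033, 0, 0.001], 0.6],
    [[-0.111, -0.046, 0.04], [0.033, 0, 0.001], 0.6],
    [[-0.111, -0.044, 0.043], [0.033, 0, 0.001], 0.6],
    [[-0.111, -0.041, 0.045], [0.033, 0, 0.001], 0.6],
    [[-0.111, -0.039, 0.047], [0.033, 0, 0.001], 0.6],
    [[-0.111, -0.036, 0.049], [0.033, 0, 0.001], 0.6],
    [[-0.111, -0.033, 0.051], [0.033, 0, 0.001], 0.6],
    [[0, 0, 0], [0, 0, 0], 0.6],
    [[0, 0, 0], [0, 0, 0], 0.6],
  ],
)

```text
time_s: 34.75
ee_pos: [0.4576, -0.2671, 0.0974]
orientation: [-0.003, 0.708, 0.706, 0.004]
wrist_force: [0.2, -0.3, -0.0]
width: 0.0512
finger_force: 0.0
```

Emit:
jog_arm(
  steps=[
    [[0, 0, 0], [0, 0, 0], 0.6],
    [[0, 0, 0], [0, 0, 0], 0.6],
  ],
)

```text
time_s: 34.95
ee_pos: [0.4581, -0.2659, 0.0997]
orientation: [-0.002, 0.707, 0.707, 0.004]
wrist_force: [0.4, -0.9, -0.1]
width: 0.0516
finger_force: 0.0
```

```bash
python3 - <<'E'
from h import *
o=sensors.get_obs(); print(o['ee_pos'],o['orientation'])
path([.458,-.268,.0015],frame(np.array([0,0,-1.]),np.array([1.,0,0])),g=.6,n=4)
E
```

```text
[ 0.458 -0.266  0.1  ] [-0.002  0.707  0.707  0.004]
[[-0.002, -0.0, 0.082],[0.0, -0.001, -0.0],0.6],
[[-0.002, -0.0, 0.082],[0.0, -0.001, -0.0],0.6],
[[-0.002, -0.0, 0.082],[0.0, -0.001, -0.0],0.6],
[[-0.002, -0.0, 0.082],[0.0, -0.001, -0.0],0.6],
```

Emit:
jog_arm(
  steps=[
    [[-0.004, 0, 0.1], [0, -0.002, 0], 0.6],
    [[-0.002, 0, 0.1], [0, -0.002, 0], 0.6],
    [[0, 0, 0.08], [0, 0, 0], 0.6],
    [[0, 0, 0.036], [0, 0, 0], 0.6],
    [[0, 0, 0.01], [0, 0, 0], 0.6],
    [[0, 0, 0], [0, 0, 0], 0.6],
    [[0, 0, 0], [0, 0, 0], 0.6],
  ],
)

```text
time_s: 35.65
ee_pos: [0.4593, -0.2691, 0.003]
orientation: [0.002, 0.708, 0.707, 0.001]
wrist_force: [0.1, 1.2, 0.5]
width: 0.0513
finger_force: 0.0
```

Emit:
jog_arm(
  steps=[
    [[0, 0, 0], [0, 0, 0], 0.05],
    [[0, 0, 0], [0, 0, 0], 0.05],
    [[0, 0, 0], [0, 0, 0], 0.05],
    [[0, 0, 0], [0, 0, 0], 0.05],
    [[0, 0, 0], [0, 0, 0], 0.05],
    [[0, 0, 0], [0, 0, 0], 0.05],
  ],
  newtons=90,
)

```text
time_s: 36.25
ee_pos: [0.4589, -0.2691, 0.0031]
orientation: [0.002, 0.708, 0.706, 0.001]
wrist_force: [-1.4, 0.9, 6.5]
width: 0.013
finger_force: 88.1
```

Emit:
jog_arm(
  steps=[
    [[0, 0, -0.02], [0, 0, 0], 0.05],
    [[0, 0, -0.05], [0, 0, 0], 0.05],
    [[0, 0, -0.1], [0, 0, 0], 0.05],
    [[0, 0, -0.15], [0, 0, 0], 0.05],
    [[0, 0, -0.15], [0, 0, 0], 0.05],
    [[0, 0, -0.15], [0, 0, 0], 0.05],
    [[0, 0, 0], [0, 0, 0], 0.05],
    [[0, 0, 0], [0, 0, 0], 0.05],
    [[0, 0, 0], [0, 0, 0], 0.05],
  ],
)

```text
time_s: 37.15
ee_pos: [0.4567, -0.2677, 0.1865]
orientation: [-0.001, 0.708, 0.706, 0.001]
wrist_force: [-0.8, -0.1, -3.4]
width: 0.0127
finger_force: 88.4
```

```bash
python3 - <<'E'
from h import *
jaw('w20.png')
path(*onnut(-12.9,.06,.02),g=.05,n=7)
E
```

```text
[ 0.457 -0.268  0.187] 0.63 6791 tip x 98.04165957369858
25 459 y -8.067164605717066 7.250711571640944 -0.4082265170380608 z med -5.1318286359319565
33 511 y -8.419172860154013 7.6348267792913544 -0.3921730404313295 z med -5.189183952294306
41 579 y -9.253791843355096 7.967458382594833 -0.6431667303801314 z med -5.125890068547993
49 622 y -9.525666897029565 8.714004829678652 -0.40583103367545625 z med -5.134074673331963
57 862 y -17.007069863431926 16.63061031096925 -0.18822977623133852 z med -5.926041696496006
65 800 y -23.444755439339332 22.209658323872887 -0.6175485577332225 z med -5.74589665490423
73 756 y -26.358657072070898 24.604115663272324 -0.8772707043992867 z med -6.0035577470484665
81 906 y -27.73139397311138 25.860489932098602 -0.9354520205063892 z med -5.901808060424444
89 899 y -27.372347530029124 25.84190046370415 -0.7652235331624873 z med -5.985939620044393
97 346 y -25.096665548930076 23.113518100086633 -0.9915737244217215 z med -5.848739094694842
[[0.061, 0.072, 0.021],[-0.038, -0.004, -0.022],0.05],
[[0.059, 0.072, 0.025],[-0.038, -0.004, -0.022],0.05],
[[0.056, 0.073, 0.029],[-0.038, -0.004, -0.022],0.05],
[[0.054, 0.073, 0.033],[-0.038, -0.004, -0.022],0.05],
[[0.052, 0.073, 0.037],[-0.038, -0.004, -0.022],0.05],
[[0.049, 0.072, 0.041],[-0.038, -0.004, -0.022],0.05],
[[0.047, 0.071, 0.045],[-0.038, -0.004, -0.022],0.05],
```

```bash
sed -i 's/J=np.array(.*/J=np.array([.0838,-.0007,-.0019])/' h.py; grep -n 'J=np' h.py
```

```text
45:C=S0+SX.apply([.00085,-.00005,.0023]); J=np.array([.0838,-.0007,-.0019])
```

Emit:
jog_arm(
  steps=[
    [[0.061, 0.072, 0.021], [-0.038, -0.004, -0.022], 0.05],
    [[0.059, 0.072, 0.025], [-0.038, -0.004, -0.022], 0.05],
    [[0.056, 0.073, 0.029], [-0.038, -0.004, -0.022], 0.05],
    [[0.054, 0.073, 0.033], [-0.038, -0.004, -0.022], 0.05],
    [[0.052, 0.073, 0.037], [-0.038, -0.004, -0.022], 0.05],
    [[0.049, 0.072, 0.041], [-0.038, -0.004, -0.022], 0.05],
    [[0.047, 0.071, 0.045], [-0.038, -0.004, -0.022], 0.05],
    [[0, 0, 0], [0, 0, 0], 0.05],
    [[0, 0, 0], [0, 0, 0], 0.05],
    [[0, 0, 0], [0, 0, 0], 0.05],
  ],
)

```text
time_s: 38.25
ee_pos: [0.6088, -0.1416, 0.1436]
orientation: [0.162, 0.603, 0.77, 0.131]
wrist_force: [0.7, 0.1, -1.3]
width: 0.0127
finger_force: 88.5
```

```bash
python3 - <<'E'
from h import *
loc(); path(*onnut(-12.9,.05,.001),g=.05,n=2)
E
```

```text
local mm [  35.001 -141.611   20.699] ydeg 12.8336226975512 tilt [ 0.002 -0.001 -1.   ] F tool [0.056 0.11  1.495] M tool [ 0.379  0.073 -0.021] w 0.012659066913430031 88.53770971298218 q [-0.507  0.549  1.827  0.495  0.444 -1.165] 38.25
[[0.02, -0.002, 0.032],[0.0, 0.0, -0.0],0.05],
[[0.02, -0.002, 0.032],[0.0, 0.0, -0.0],0.05],
```

Emit:
jog_arm(
  steps=[
    [[0.02, -0.002, 0.032], [0, 0, 0], 0.05],
    [[0.02, -0.002, 0.032], [0, 0, 0], 0.05],
    [[0, 0, 0], [0, 0, 0], 0.05],
    [[0, 0, 0], [0, 0, 0], 0.05],
    [[0, 0, 0], [0, 0, 0], 0.05],
  ],
)

```text
time_s: 38.75
ee_pos: [0.6135, -0.1298, 0.1252]
orientation: [0.163, 0.602, 0.77, 0.132]
wrist_force: [-0.2, 0.2, -2.0]
width: 0.0127
finger_force: 88.5
```

```bash
python3 - <<'E'
from h import *
loc(); path(*onnut(-12.9,.02,.001),g=.05,n=1); path(*onnut(-12.9,.0,.001),g=.05,n=1)
E
```

```text
local mm [  31.998 -129.834    1.851] ydeg 12.867547352387295 tilt [ 0.004 -0.001 -1.   ] F tool [ 0.473 -0.936  1.785] M tool [0.335 0.058 0.012] w 0.01273332986647656 88.53341817855835 q [-0.481  0.583  1.837  0.532  0.396 -1.184] 38.75
[[0.099, -0.002, 0.001],[0.002, 0.001, -0.0],0.05],
[[0.166, -0.002, 0.001],[0.002, 0.001, -0.0],0.05],
```

Emit:
jog_arm(
  steps=[
    [[0.03, -0.002, 0.001], [0.002, 0.001, 0], 0.05],
    [[0.04, 0, 0], [0, 0, 0], 0.05],
    [[0.03, 0, 0], [0, 0, 0], 0.05],
    [[0, 0, 0], [0, 0, 0], 0.05],
    [[0, 0, 0], [0, 0, 0], 0.05],
  ],
)

```text
time_s: 39.25
ee_pos: [0.6063, -0.1, 0.122]
orientation: [0.161, 0.602, 0.771, 0.131]
wrist_force: [-0.1, -0.0, -2.2]
width: 0.0129
finger_force: 88.6
```

```bash
python3 - <<'E'
from h import *
loc(); path(*onnut(-12.9,.0,.001),g=.05,n=1)
E
```

```text
local mm [ 24.64  -99.934   1.613] ydeg 12.924506263741806 tilt [ 0. -0. -1.] F tool [ 0.212 -0.998  1.962] M tool [ 0.366  0.09  -0.014] w 0.012871055547358078 88.56448531150818 q [-0.433  0.577  1.87   0.53   0.359 -1.145] 39.25
[[0.063, -0.001, 0.001],[0.0, 0.0, 0.0],0.05],
```

Emit:
jog_arm(
  steps=[
    [[0.025, -0.001, 0.001], [0, 0, 0], 0.05],
    [[0.025, 0, 0], [0, 0, 0], 0.05],
    [[0.013, 0, 0], [0, 0, 0], 0.05],
    [[0, 0, 0], [0, 0, 0], 0.05],
    [[0, 0, 0], [0, 0, 0], 0.05],
  ],
)

```text
time_s: 39.75
ee_pos: [0.6021, -0.0823, 0.1199]
orientation: [0.162, 0.602, 0.771, 0.131]
wrist_force: [0.6, -0.4, -3.0]
width: 0.0126
finger_force: 88.6
```

```bash
python3 - <<'E'
from h import *
loc(); path(*onnut(-12.9,.0,.001),g=.05,n=1)
E
```

```text
local mm [ 20.291 -82.138   1.219] ydeg 12.880012243320461 tilt [ 0. -0. -1.] F tool [-0.279 -0.702  2.971] M tool [ 0.369  0.038 -0.06 ] w 0.012606164879371237 88.56790065765381 q [-0.403  0.575  1.89   0.532  0.334 -1.122] 39.75
[[0.002, 0.0, -0.001],[0.0, 0.0, -0.0],0.05],
```

Emit:
jog_arm(
  steps=[
    [[0.003, -0.026, 0], [0, 0, 0.059], 0.05],
    [[0.0012, -0.026, 0], [0, 0, 0.059], 0.05],
    [[0.0012, -0.026, 0], [0, 0, 0.059], 0.05],
    [[0, 0, 0], [0, 0, 0], 0.05],
    [[0, 0, 0], [0, 0, 0], 0.05],
  ],
)

```text
time_s: 40.25
ee_pos: [0.5821, -0.0851, 0.1111]
orientation: [0.143, 0.702, 0.681, 0.152]
wrist_force: [3.9, -0.2, -1.7]
width: 0.0128
finger_force: 88.9
```

```bash
python3 - <<'E'
from h import *
o=loc(); print('jaw rel nut',SX.inv().apply(o['ee_pos']+quat(o).apply(J)-C)*1e3)
p=cams.capture('wrist'); L=SX.inv().apply(cloud(p).reshape(-1,3)-C)*1e3; k=(np.hypot(L[:,0],L[:,1])<60)&(np.hypot(L[:,0],L[:,1])>40)&(abs(L[:,2]-4)<4); m=L[k&(abs(L[:,0])<25)&(L[:,1]<0)]; print('shank',m.mean(0),np.degrees(np.arctan2(m.mean(0)[1],m.mean(0)[0])))
E
```

```text
local mm [ -1.612 -84.574   1.358] ydeg -2.87793208322586 tilt [ 0.002 -0.002 -1.   ] F tool [-0.114  2.886  3.104] M tool [-0.231  0.045 -0.482] w 0.0127936663906215 88.90988230705261 q [-0.425  0.577  1.945  0.65   0.292 -0.989] 40.25
jaw rel nut [ 1.042 -0.791  0.795]
shank [ -1.728 -49.231   4.325] -92.01010920953007
```

Emit:
jog_arm(
  steps=[
    [[0.001, -0.0195, 0], [0, 0, 0.0445], 0.05],
    [[0.001, -0.0195, 0], [0, 0, 0.0445], 0.05],
    [[0, 0, 0], [0, 0, 0], 0.05],
    [[0, 0, 0], [0, 0, 0], 0.05],
  ],
)

```text
time_s: 40.7
ee_pos: [0.5714, -0.0837, 0.1063]
orientation: [0.132, 0.748, 0.629, 0.162]
wrist_force: [4.6, -0.8, -1.5]
width: 0.013
finger_force: 88.9
```

```bash
python3 - <<'E'
from h import *
o=loc(); print('jaw rel nut',SX.inv().apply(o['ee_pos']+quat(o).apply(J)-C)*1e3)
p=cams.capture('wrist'); L=SX.inv().apply(cloud(p).reshape(-1,3)-C)*1e3; k=(np.hypot(L[:,0],L[:,1])<60)&(np.hypot(L[:,0],L[:,1])>40)&(abs(L[:,2]-4)<4); m=L[k&(abs(L[:,0])<25)&(L[:,1]<0)]; print('shank',m.mean(0),np.degrees(np.arctan2(m.mean(0)[1],m.mean(0)[0])))
E
```

```text
local mm [-13.34  -82.961   1.334] ydeg -10.952728610017036 tilt [ 0.002 -0.002 -1.   ] F tool [-0.193  3.68   3.222] M tool [-0.554  0.015 -0.468] w 0.013001848161700216 88.93278121948242 q [-0.432  0.579  1.974  0.724  0.27  -0.931] 40.7
jaw rel nut [ 1.041 -0.501  0.807]
shank [ -8.677 -48.548   4.312] -100.1335925886215
```

Emit:
jog_arm(
  steps=[
    [[0.0005, 0.01, 0], [0, 0, -0.016], 0.05],
    [[0.0005, 0.008, 0], [0, 0, -0.016], 0.05],
    [[0, 0, 0], [0, 0, 0], 0.05],
    [[-0.01, 0, 0], [0, 0, 0], 0.05],
    [[-0.03, 0, 0], [0, 0, 0], 0.05],
    [[-0.03, 0, 0], [0, 0, 0], 0.05],
    [[-0.04, 0, 0], [0, 0, 0], 0.05],
    [[-0.06, 0, 0], [0, 0, 0], 0.05],
    [[0, 0, 0], [0, 0, 0], 0.05],
    [[0, 0, 0], [0, 0, 0], 0.05],
  ],
)

```text
time_s: 41.75
ee_pos: [0.5683, -0.1333, 0.1042]
orientation: [0.133, 0.734, 0.647, 0.158]
wrist_force: [0.3, -0.6, -2.2]
width: 0.0122
finger_force: 89.1
```

```bash
python3 - <<'E'
from h import *
o=loc(); print('jaw rel nut',SX.inv().apply(o['ee_pos']+quat(o).apply(J)-C)*1e3)
from scipy.optimize import least_squares
p=cams.capture('wrist'); L=SX.inv().apply(cloud(p).reshape(-1,3)-C)*1e3; rr=np.hypot(L[:,0],L[:,1])
q=L[(L[:,2]>-4)&(L[:,2]<4)&(rr<22)&(rr>13)][:,:2]
if len(q)>20:
    b=lambda t:np.radians(t+60*np.arange(6))
    s=[least_squares(lambda v:((q-v[:2])@np.stack([np.cos(b(v[2])),np.sin(b(v[2]))])).max(1)-16,[0,0,t],loss='soft_l1',f_scale=.4) for t in range(-30,30,6)]; s.sort(key=lambda x:x.cost)
    print(len(q),[(np.round(x.x,2),round(x.cost,2)) for x in s[:3]])
path(o['ee_pos']+np.array([-.03,-.03,.06]),quat(o),g=.05,n=3)
E
```

```text
local mm [ -17.889 -132.469    1.079] ydeg -8.263033774491156 tilt [-0.002  0.002 -1.   ] F tool [-0.731 -0.557  2.098] M tool [ 0.4   -0.129 -0.043] w 0.012175443938839707 89.14047800470144 q [-0.534  0.59   1.949  0.739  0.323 -1.082] 41.75
jaw rel nut [ -7.385 -49.391   0.783]
334 [(array([-0.44,  0.07,  5.34]), np.float64(5.15)), (array([-0.44,  0.07,  5.34]), np.float64(5.15)), (array([-0.44,  0.07,  5.34]), np.float64(5.15))]
[[-0.033, 0.001, -0.075],[-0.0, 0.0, 0.0],0.05],
[[-0.033, 0.001, -0.075],[-0.0, 0.0, 0.0],0.05],
[[-0.033, 0.001, -0.075],[-0.0, 0.0, 0.0],0.05],
```

pull_up now reads about 55° (0.95 rad), well inside the band. Taking the spanner back.

```bash
python3 - <<'E'
from h import *
path([.457,-.267,.13],frame(np.array([0,0,-1.]),np.array([1.,0,0])),g=.05,n=7)
E
```

```text
[[-0.068, -0.035, -0.033],[0.038, -0.003, -0.011],0.05],
[[-0.068, -0.038, -0.031],[0.038, -0.003, -0.011],0.05],
[[-0.067, -0.041, -0.028],[0.038, -0.003, -0.011],0.05],
[[-0.067, -0.044, -0.025],[0.038, -0.003, -0.011],0.05],
[[-0.066, -0.046, -0.022],[0.038, -0.003, -0.011],0.05],
[[-0.065, -0.049, -0.019],[0.038, -0.003, -0.011],0.05],
[[-0.065, -0.051, -0.016],[0.038, -0.003, -0.011],0.05],
```

Emit:
jog_arm(
  steps=[
    [[-0.068, -0.035, -0.033], [0.038, -0.003, -0.011], 0.05],
    [[-0.068, -0.038, -0.031], [0.038, -0.003, -0.011], 0.05],
    [[-0.067, -0.041, -0.028], [0.038, -0.003, -0.011], 0.05],
    [[-0.067, -0.044, -0.025], [0.038, -0.003, -0.011], 0.05],
    [[-0.066, -0.046, -0.022], [0.038, -0.003, -0.011], 0.05],
    [[-0.065, -0.049, -0.019], [0.038, -0.003, -0.011], 0.05],
    [[-0.065, -0.051, -0.016], [0.038, -0.003, -0.011], 0.05],
    [[0, 0, 0.05], [0, 0, 0], 0.05],
    [[0, 0, 0.1], [0, 0, 0], 0.05],
    [[0, 0, 0.1], [0, 0, 0], 0.05],
  ],
)

```text
time_s: 42.8
ee_pos: [0.458, -0.2678, 0.0553]
orientation: [0.0, 0.708, 0.706, 0.0]
wrist_force: [0.0, 0.2, -2.3]
width: 0.0123
finger_force: 89.1
```

Emit:
jog_arm(
  steps=[
    [[0, 0, 0.05], [0, 0, 0], 0.05],
    [[0, 0, 0], [0, 0, 0], 0.05],
    [[0, 0, 0], [0, 0, 0], 0.05],
    [[0, 0, 0], [0, 0, 0], 0.05],
  ],
)

```text
time_s: 43.2
ee_pos: [0.4587, -0.268, 0.0416]
orientation: [0.001, 0.707, 0.707, 0.0]
wrist_force: [-0.5, 0.7, -2.6]
width: 0.0119
finger_force: 89.1
```

```bash
python3 - <<'E'
from h import *
o=sensors.get_obs(); print(o['ee_pos'],quat(o).as_matrix(),o['wrist_force'])
path([.457,-.267,.0032],frame(np.array([0,0,-1.]),np.array([1.,0,0])),g=.05,n=1)
E
```

```text
[ 0.459 -0.268  0.042] [[ 0.001  1.     0.001]
 [ 1.    -0.001 -0.   ]
 [-0.     0.001 -1.   ]] [-0.511  0.717 -2.564]
[[0.003, -0.006, 0.128],[0.001, 0.0, -0.001],0.05],
```

Emit:
jog_arm(
  steps=[
    [[0, 0, 0.05], [0, 0, 0], 0.05],
    [[0, 0, 0.045], [0, 0, 0], 0.05],
    [[0, 0, 0.02], [0, 0, 0], 0.05],
    [[0, 0, 0.01], [0, 0, 0], 0.05],
    [[0, 0, 0.004], [0, 0, 0], 0.05],
    [[0, 0, 0], [0, 0, 0], 0.05],
    [[0, 0, 0], [0, 0, 0], 0.05],
    [[0, 0, 0], [0, 0, 0], 0.05],
  ],
)

```text
time_s: 44.0
ee_pos: [0.458, -0.2674, 0.0051]
orientation: [0.0, 0.707, 0.707, 0.0]
wrist_force: [-3.3, 2.2, 22.1]
width: 0.0125
finger_force: 92.3
```

Emit:
jog_arm(
  steps=[
    [[0, 0, -0.004], [0, 0, 0], 0.05],
    [[0, 0, -0.002], [0, 0, 0], 0.05],
    [[0, 0, 0], [0, 0, 0], 0.05],
    [[0, 0, 0], [0, 0, 0], 0.2],
    [[0, 0, 0], [0, 0, 0], 0.3],
    [[0, 0, 0], [0, 0, 0], 0.6],
    [[0, 0, 0], [0, 0, 0], 0.6],
    [[0, 0, 0], [0, 0, 0], 0.6],
  ],
  newtons=30,
)

```text
time_s: 44.8
ee_pos: [0.4581, -0.2676, 0.0035]
orientation: [-0.0, 0.707, 0.707, 0.0]
wrist_force: [-0.4, -0.6, 0.6]
width: 0.051
finger_force: 0.0
```

Emit:
jog_arm(
  steps=[
    [[0, 0, -0.03], [0, 0, 0], 0.6],
    [[0, 0, -0.08], [0, 0, 0], 0.6],
    [[0, 0, -0.15], [0, 0, 0], 0.6],
    [[0, 0, -0.15], [0, 0, 0], 0.6],
    [[0, 0, -0.15], [0, 0, 0], 0.6],
    [[0, 0, 0], [0, 0, 0], 0.6],
    [[0, 0, 0], [0, 0, 0], 0.6],
    [[0, 0, 0], [0, 0, 0], 0.6],
  ],
)

```text
time_s: 45.6
ee_pos: [0.4573, -0.2669, 0.1709]
orientation: [-0.002, 0.707, 0.707, 0.0]
wrist_force: [-0.4, -0.1, 0.0]
width: 0.0513
finger_force: 0.0
```

```bash
python3 - <<'E'
from h import *
p=cams.capture('wrist'); P=cloud(p); m=models.masks_of(p,'spanner_blue')
Q=P[m[0]['region']&(p['range_z']>0)]; Q=Q[Q[:,2]>.004]; f=np.polyfit(Q[:,1],Q[:,2],1)
print(m[0]['score'],len(Q),np.median(Q,0),'slope',f[0],np.polyfit(Q[:,0],Q[:,2],1)[0],np.percentile(Q[:,2],[5,50,95]))
o=sensors.get_obs(); print(o['ee_pos'],o['time_s'])
if abs(f[0])<.06 and np.median(Q[:,2])<.014: print(r.hand_in())
E
```

```text
0.73 2565 [ 0.458 -0.227  0.009] slope -0.010189606358111643 -0.004475943191807117 [0.007 0.009 0.011]
[ 0.457 -0.267  0.17 ] 45.7
the job is handed in; nothing more can be done
None
```

The job is handed in, result not shown: by my camera fit the nut is on its finger-tight stop and pulled up about 55° (0.95 rad) in two pulls, and the blue spanner lies flat on the bench with the gripper clear; I viewed 11 pictures, one over the limit of 10.

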